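# Start a wash cycle: load, lock down, switch on over the splash guard

### The job

Run the oily steel fittings through the wash: set every fitting that stands on the bench down inside the wash box, swing the lid fully shut, and with the flat-bladed driver turn both lid screws clockwise as far as they go. Then take the bent reach rod, reach over the splash guard with it and throw the pump switch across to on - the switch is never touched with the hand. At the end the driver stands in its block and the rod lies in its forked rest again, leg hanging down, and nothing else on the bench has been disturbed.

Things in the scene. Friction and masses are not known exactly. Their poses are not given: they have to be found in the camera images.
- wash_box: Open sheet-steel wash box, fixed. Outside 200 mm (its x) by 280 mm (its y), rim 85 mm high, walls 4 mm, inner floor 16 mm above the bench. Origin: centre of its underside on the bench; z up. The lid hinges on its +x side (the left, towards world +y); along its -x side, facing the middle of the bench, a latch flange stands out to x = -126 mm.
- lid (a joint): Lid of the wash box, an aluminium plate 228 mm from hinge to free edge, 284 wide, 6 thick. Hinge line along the box's y at x = +102, z = 85.5 mm. 0 = shut; starts at 1.7 to 1.9 rad, leaning back past upright. Bar handle (90 long, 35 proud) on its outer face 165 mm from the hinge, mid-width. 0.45 kg; stiff hinge (0.65 Nm): it stays where left and must be pushed right down.
- screw_near (a joint): Captive quarter-turn brass screw on the lid near its free edge, at the box's y = +100 mm (end nearer the robot). 0 = undone, slot parallel to the free edge; 1.571 = locked, slot square to that edge, at a stop. Grows clockwise seen from above on the shut lid. Starts at 0 to 0.35. Stiff (0.07 Nm), stays where left.
- screw_near_slot (a point): Centre of the top face of the near screw's head, on its axis; 214 mm from the hinge. With the lid shut: box x = -112, y = +100 mm, 103.5 mm above the bench. Head 28 mm across, 12 mm high; a slot 6.5 mm wide, 8 mm deep runs right across it.
- screw_far (a joint): The same screw at the box's y = -100 mm (the end farther from the robot). Same values.
- screw_far_slot (a point): Centre of the top face of the far screw's head; same shape.
- driver_grip (a point): Big flat-bladed driver standing in its block: point on its axis at mid-handle, 140 mm above the blade's end. z up the shank, x along the blade's width. Blade 18 wide, 4 mm thick; shank 10; round collar 34 across, 85 to 91 mm above the blade's end, rests on the block; square handle 26 by 26 mm (flats across x and y) from 91 to 175 mm. 0.18 kg.
- driver_block_hole (a point): Mouth of the 23 by 23 mm square hole through the fixed wooden driver block (70 by 100 mm, 90 high), in its top; x, y along the hole's sides, z up. At home the driver stands in it blade down with its collar on the block: blade end 85 mm below this point, driver_grip 55 mm above it.
- pump_set: Pump set, fixed. Origin: centre of the underside of its 220 by 220 mm foot, on the bench; -x faces the robot. A steel splash guard (4 mm thick, 220 wide, top 170 mm above the bench) stands across it at x = -100 mm. Behind it: the switch, pivot at x = -55, y = 0, z = 62 mm, on a box 80 wide, 60 high; then motor and pump from x = -10 mm on, up to 125 mm high.
- switch (a joint): Pump switch: steel toggle on the box between splash guard and motor, pivoting about the pump set's x. 0 = off, leaning 0.45 rad to the pump set's +y (left seen from the robot); 0.9 = on, leaning as far to -y (right), at a stop. Starts at 0 to 0.12. Stiff (0.04 Nm), stays where left.
- switch_tip (a point): Centre of the ball (13 mm) at the toggle's end, 50 mm from the pivot; the stem is 10 mm thick. Not to be touched by hand.
- rod_grip (a point): Bent reach rod, 8 mm steel with a square grip sleeve 90 mm long, 22 by 22 mm: point at the sleeve's centre on the rod's axis. x runs along the rod to the bend 160 mm away, where a leg goes down (-z) 125 mm to a 12 mm ball; the tail reaches x = -95 mm. About 0.22 kg, balanced 45 mm towards the bend.
- rod_rest_seat (a point): Where rod_grip is when the rod lies in its fixed rest, 150.7 mm above the bench; x along the rest to where the bend goes (to the right, world -y), z up. Two V-forks, 12 mm thick, at x = -70 and +90 mm carry the rod; V bottoms 145, prong tops 164 mm above the bench, 41 mm over all; foot 220 by 70 mm. The leg hangs down beyond the +x fork.
- fitting_a_center (a point): Oily plain steel fitting, standing upright on the bench between the wash box and the pump set; to be washed. 42 mm high; a plain sleeve 42 mm across. 0.2 kg. Point at its centre, half-way up (21 mm above its underside). May be absent.
- fitting_b_center (a point): Oily plain steel fitting, standing upright on the bench between the wash box and the pump set; to be washed. 42 mm high; 34 mm across with a 46 mm flange 9 mm thick at the bottom. 0.2 kg. Point at its centre, half-way up (21 mm above its underside). May be absent.
- fitting_c_center (a point): Oily plain steel fitting, standing upright on the bench between the wash box and the pump set; to be washed. 42 mm high; hexagonal body about 40 mm across, 30 mm high, with a 26 mm neck on top. 0.2 kg. Point at its centre, half-way up (21 mm above its underside). May be absent.
- fitting_d_center (a point): Oily plain steel fitting, standing upright on the bench between the wash box and the pump set; to be washed. 42 mm high; 39 mm across with a groove half-way up. 0.2 kg. Point at its centre, half-way up (21 mm above its underside). May be absent.
- oil_can: Bystander: oil can, 70 mm across, 170 mm high with its spout. Leave alone.
- spray_can: Bystander: grey bottle with a black cap, 60 mm across, 170 mm high. Leave alone.
- grease_tin: Bystander: flat tin, 80 mm across, 60 mm high. Leave alone.
- wrench: Bystander: spanner lying on the bench, 200 mm. Leave alone.
- mallet: Bystander: hammer lying on the bench, 260 mm. Leave alone.
- bearing: Bystander: bearing ring lying flat, 60 mm across, 18 mm high. Leave alone.
Not all that is in view belongs to the job. Leave any red or turquoise look-alike of the part that bears fitting_c_center alone.

How it is judged:
On the way, in this order (a step that is already met when the one before it is completed fails the run):
1. every fitting lies in the wash box, let go (x of fitting_a_center in the frame of wash_box between -0.095 and 0.095 m and y of fitting_a_center in the frame of wash_box between -0.135 and 0.135 m and z of fitting_a_center in the frame of wash_box between 0.02 and 0.06 m and x of fitting_b_center in the frame of wash_box between -0.095 and 0.095 m and y of fitting_b_center in the frame of wash_box between -0.135 and 0.135 m and z of fitting_b_center in the frame of wash_box between 0.02 and 0.06 m and x of fitting_c_center in the frame of wash_box between -0.095 and 0.095 m and y of fitting_c_center in the frame of wash_box between -0.135 and 0.135 m and z of fitting_c_center in the frame of wash_box between 0.02 and 0.06 m and x of fitting_d_center in the frame of wash_box between -0.095 and 0.095 m and y of fitting_d_center in the frame of wash_box between -0.135 and 0.135 m and z of fitting_d_center in the frame of wash_box between 0.02 and 0.06 m and contact force between the fingers and fitting_a below 0.5 N and contact force between the fingers and fitting_b below 0.5 N and contact force between the fingers and fitting_c below 0.5 N and contact force between the fingers and fitting_d below 0.5 N), for 0.2 s.
2. the lid is fully shut over them (x of fitting_a_center in the frame of wash_box between -0.095 and 0.095 m and y of fitting_a_center in the frame of wash_box between -0.135 and 0.135 m and z of fitting_a_center in the frame of wash_box between 0.02 and 0.06 m and x of fitting_b_center in the frame of wash_box between -0.095 and 0.095 m and y of fitting_b_center in the frame of wash_box between -0.135 and 0.135 m and z of fitting_b_center in the frame of wash_box between 0.02 and 0.06 m and x of fitting_c_center in the frame of wash_box between -0.095 and 0.095 m and y of fitting_c_center in the frame of wash_box between -0.135 and 0.135 m and z of fitting_c_center in the frame of wash_box between 0.02 and 0.06 m and x of fitting_d_center in the frame of wash_box between -0.095 and 0.095 m and y of fitting_d_center in the frame of wash_box between -0.135 and 0.135 m and z of fitting_d_center in the frame of wash_box between 0.02 and 0.06 m and value of joint lid below 0.035 rad), for 0.2 s.
3. both lid screws are turned home, lid shut (value of joint lid below 0.035 rad and value of joint each of screw_near, screw_far above 1.35 rad), for 0.2 s.
4. the rod, its grip in front of and above the splash guard, bears on the pump switch (contact force between rod and switch above 0.2 N and x of rod_grip in the frame of pump_set below -0.1 m and height (world z) of rod_grip above 0.17 m), for 0.05 s.
5. the pump switch is on, lid shut and locked (all of step 3 and value of joint switch above 0.75 rad), for 0.2 s.
At the end, for the whole second after the job is handed in: All fittings in the wash box; lid shut (< 0.035 rad); both screws past 1.35 rad; switch past 0.75 rad; driver upright in its block (12 mm of the hole axis, collar within 10 mm of the block); rod at rest in its forks (25 mm, 0.15 rad), leg down (all of step 5 and x of fitting_a_center in the frame of wash_box between -0.095 and 0.095 m and y of fitting_a_center in the frame of wash_box between -0.135 and 0.135 m and z of fitting_a_center in the frame of wash_box between 0.02 and 0.06 m and x of fitting_b_center in the frame of wash_box between -0.095 and 0.095 m and y of fitting_b_center in the frame of wash_box between -0.135 and 0.135 m and z of fitting_b_center in the frame of wash_box between 0.02 and 0.06 m and x of fitting_c_center in the frame of wash_box between -0.095 and 0.095 m and y of fitting_c_center in the frame of wash_box between -0.135 and 0.135 m and z of fitting_c_center in the frame of wash_box between 0.02 and 0.06 m and x of fitting_d_center in the frame of wash_box between -0.095 and 0.095 m and y of fitting_d_center in the frame of wash_box between -0.135 and 0.135 m and z of fitting_d_center in the frame of wash_box between 0.02 and 0.06 m and horizontal distance between driver_grip and driver_block_hole below 0.012 m and z of driver_grip in the frame of driver_block_hole below 0.065 m and angle between driver_grip's own z axis and vertical below 0.15 rad and distance between rod_grip and rod_rest_seat below 0.025 m and angle between the x axis of rod_grip and the x axis of rod_rest_seat, either way round below 0.15 rad and angle between rod_grip's own z axis and vertical below 0.4 rad); the robot touches nothing.
It fails at once if a lid screw is turned with bare fingers (pressed with over 3 N) (contact force between the fingers and screw_near above 3 N or contact force between the fingers and screw_far above 3 N).
It fails at once if the pump switch is touched with the fingers or arm (contact force between any of the fingers, the arm and switch above 0.5 N).
It fails at once if a fitting is dropped or thrown into the wash box (arrives faster than 1 m/s) ((x of fitting_a_center in the frame of wash_box between -0.095 and 0.095 m and y of fitting_a_center in the frame of wash_box between -0.135 and 0.135 m and z of fitting_a_center in the frame of wash_box below 0.06 m and linear speed of fitting_a above 1 m/s) or (x of fitting_b_center in the frame of wash_box between -0.095 and 0.095 m and y of fitting_b_center in the frame of wash_box between -0.135 and 0.135 m and z of fitting_b_center in the frame of wash_box below 0.06 m and linear speed of fitting_b above 1 m/s) or (x of fitting_c_center in the frame of wash_box between -0.095 and 0.095 m and y of fitting_c_center in the frame of wash_box between -0.135 and 0.135 m and z of fitting_c_center in the frame of wash_box below 0.06 m and linear speed of fitting_c above 1 m/s) or (x of fitting_d_center in the frame of wash_box between -0.095 and 0.095 m and y of fitting_d_center in the frame of wash_box between -0.135 and 0.135 m and z of fitting_d_center in the frame of wash_box below 0.06 m and linear speed of fitting_d above 1 m/s)).
It fails at once if a bystander on the bench is moved more than 40 mm (distance of any of oil_can, spray_can, grease_tin, wrench, mallet, bearing from where it was at the start of the episode above 0.04 m).
Of fitting_a, fitting_b, fitting_c, fitting_d only 2 to 4 are there at a start; the rules pass over those that are not, and their reading is None.
At some moment in a run one of fitting_a, fitting_b, fitting_c, fitting_d may be knocked a few centimetres aside while the robot is not near it.
It also fails if it takes over 210 s, if anything falls off the work surface, if the arm or the gripper's body presses on something with over 40 N, if the wrist force passes 120 N, or if a joint passes its speed limit or range.

### The arm

A 7-joint arm with a two-finger parallel gripper is mounted at the origin on the work surface. World frame = base frame: x ahead of the robot, y to its left, z up, the work surface at z = 0. Lengths are in m, angles in rad, forces in N, time in s.
With the tool pointing down it reaches from about 0.4 to 0.875 m from the base axis. Payload 19.3 kg.
Tool frame: the origin (TCP) lies at the very end of the fingers, on their centre line; the grasp point (between the pads) lies 19 mm behind it; z points along the fingers, y is the line along which they close (so a half turn about z gives the same grasp; the last joint's range is limited). The gripper opens to 85 mm and grips with 20 to 120 N. Pads are 22 mm wide; open, the fingers measure 114 mm over their backs; the gripper's body (76 mm by 85 mm) begins 54 mm behind the grasp point. The pads swing forward as they close: fully open they stand 13 mm farther back than shut.
Start: joints at [1.214, 0.521, -0.036, 1.599, 0.021, 1.021, -0.113], TCP at [0.177, -0.599, 0.196] pointing down, gripper open.
Joint ranges: [-2.91, 2.91], [-0.3, 2.13], [-1.5, 1.42], [0.17, 2.43], [-1.26, 4.41], [0.16, 1.93], [-2.52, 2.52]. Speed limits (rad/s): [1.89, 1.89, 2.39, 2.39, 3.01, 3.01, 3.01].

### API

Orientations are given as [roll, pitch, yaw] about the fixed x, y, z axes, in that order (R = Rz(yaw) Ry(pitch) Rx(roll)).
In Python, from workcell import bot gives the robot as it stands.
- The arm moves only by the tool servo_tool, never from a script. Its argument "plan" is a list of rows, each a list of 7 numbers: the finger opening in cm, from 0 to 8.54, then the shift along the tool's x, y, z in cm, then the turn, a rotation vector about the tool's x, y, z in degrees. In form: [[fingers, x, y, z, wx, wy, wz], ...]. A call has 1 to 10 rows; each row is the pose to reach, as a shift and turn from the pose commanded when the call began, along the tool's axes at that moment; what a row does not reach only later rows make up. A row lasts 1/10 s, in which the tool goes at most 50 mm and 8.59 degrees, less where a joint would pass 70% of its speed; a pose out of reach is approached as far as the arm can. A call with a gripper value outside its range is refused whole. The fingers move at their own pace and stop on an object; "force" is the grip in N (left out, the last holds). Time passes only in rows, so rows that repeat a pose let the fingers close. It gives the time, the measured TCP pose, the force, the opening and the grip force at its end, in the units of the state.
- bot.observe(): the state, without advancing time (a new reading comes with each control period).
- bot.grab_frame(name): name is "scene" or "top"; returns a dict with "frame" (480x640x3 uint8, blue, green, red), "mtx" (3x3 intrinsics, pixels), "R" (3x3) and "t" (3): a world point X has camera coordinates R X + t. Camera axes: x right, y down, z forward; pixel columns grow to the right and rows downward; lengths in m; the calibration is good to about 2 mm. A picture is of the moment at which its call begins. There is no depth.
- bot.job_done(): hands the job in; it is judged then, once.
The state is a dict: "clock": time; "qpos": joint angles; "qd": joint speeds; "joint_efforts": joint torques, N m; "position": TCP position; "tool_rot": TCP orientation; "force": force on the tool from outside, world axes, zero at the start; "moment": the same for the moment, N m; "grip_width": finger opening in m; "finger_force": force on a finger pad.
Only numpy, scipy, OpenCV 4.12 (cv2) and the standard library are available. Lean on these libraries where they do the work, as an engineer would, in place of code of your own. Each camera call takes 0.05 s, during which the arm holds its last target. There are 200 camera calls.

## Working session

There is one attempt and no reset: what is moved stays moved. The work goes in short steps, Python scripts to look and compute and a tool call to move; the robot and the scene stay as the last step left them, time stands still between calls to the robot, and variables do not carry over. Pictures are saved under pics/ and viewed, at most 16 in all, crops included, and the job is handed in when it is done.

Besides the shell and the picture viewer there is one more tool, called after "Emit:" by a JSON object that holds its "op" and its "data". servo_tool: Moves the arm, as the interface text tells. Its arguments: {"type":"object","properties":{"plan":{"type":"array","items":{"type":"array","items":{"type":"number"}}},"force":{"type":"number"}},"required":["plan"]}

```bash
mkdir -p pics; ls
python3 - <<'E'
from workcell import bot
import cv2
s=bot.observe(); print(s)
for n in("scene","top"):
    f=bot.grab_frame(n); cv2.imwrite(f"pics/{n}0.png",f["frame"]); print(f["mtx"],f["R"],f["t"])
E
```

```text
pics
{'clock': 0.0, 'qpos': array([ 1.21375556,  0.52201577, -0.03633184,  1.60000315,  0.02118689,
        1.02110965, -0.11280135]), 'qd': array([ 6.39219819e-04,  5.02745434e-05, -7.97870807e-04,  7.67110905e-04,
       -7.31338784e-05,  2.10806073e-03, -1.00475887e-03]), 'joint_efforts': array([ 2.42937545e-03, -9.27130580e+01,  1.98120967e+00, -3.69937384e+01,
        1.78061100e-02,  8.17249616e-03,  3.33112098e-05]), 'position': array([ 0.17668658, -0.5991066 ,  0.19532635]), 'tool_rot': array([-3.14044331e+00,  6.94184857e-05,  2.86826380e-01]), 'force': array([-0.23084375, -0.31499976,  0.76722661]), 'moment': array([-0.01134673,  0.03843917, -0.00063308]), 'finger_force': 0.0, 'grip_width': 0.08561558348111244}
[[585.92007318   0.         320.74682616]
 [  0.         585.92007318 241.70854436]
 [  0.           0.           1.        ]] [[ 0.73633282  0.67659807 -0.00538881]
 [ 0.4972409  -0.54650773 -0.67385517]
 [-0.45887413  0.49350214 -0.73884381]] [-0.3572437  -0.19822267  1.86276202]
[[547.61338332   0.         316.24465277]
 [  0.         547.61338332 241.09353318]
 [  0.           0.           1.        ]] [[ 0.01823561 -0.99969715  0.01652489]
 [-0.9904668  -0.02031935 -0.13624478]
 [ 0.13653929 -0.01388285 -0.99053737]] [-0.03047368  0.52067198  1.49011043]
```

View pics/scene0.png

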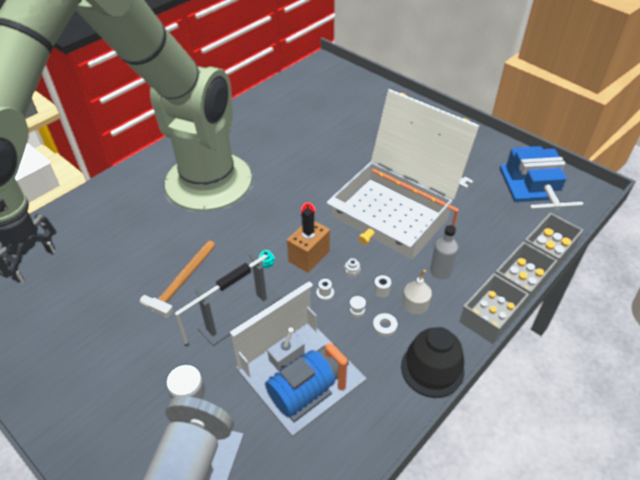

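View pics/top0.png

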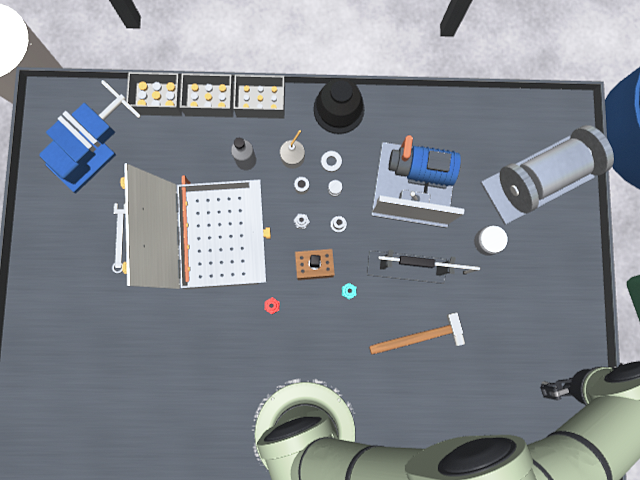

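Scene view: box with open lid, driver block (308,245), rod rest, pump, four pale fittings around (353,266), (383,284), (325,288), (358,305). Top view: fittings at (302,184), (335,187), (302,220), (338,223); bearing (331,160); box (222,235), block (315,263), rod (415,262), pump (420,180). Red (272,305) and turquoise (349,290) are decoys. I'll zoom in for detail.

Run:
```python
import cv2
t=cv2.imread("pics/top0.png")
cv2.imwrite("pics/c1.png",cv2.resize(t[140:310,110:310],None,fx=3.5,fy=3.5,interpolation=cv2.INTER_CUBIC))
cv2.imwrite("pics/c2.png",cv2.resize(t[125:300,285:490],None,fx=3.4,fy=3.4,interpolation=cv2.INTER_CUBIC))
```

```text
(no output)
```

View pics/c1.png

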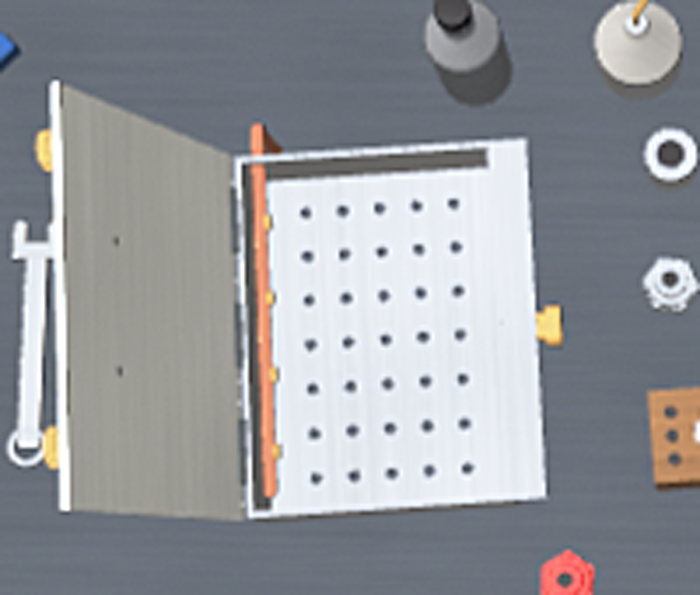

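View pics/c2.png

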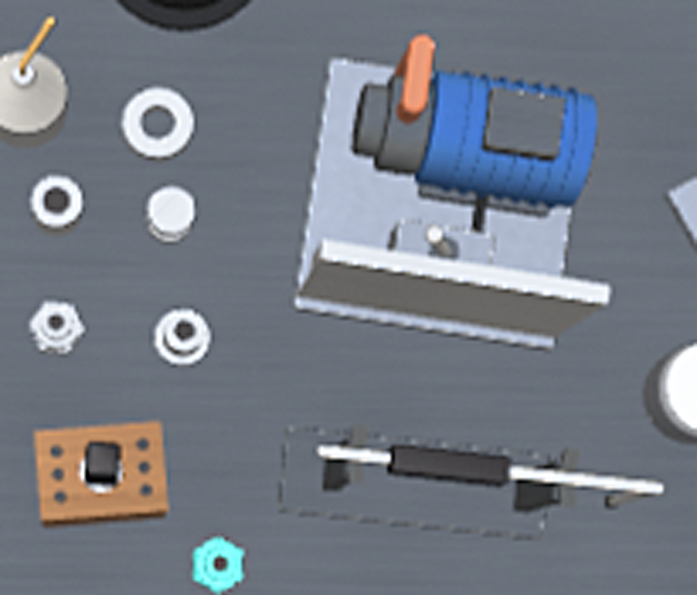

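Crop 1: box rim/flange corners ≈ full-res (177,185), (261,180), (266,282), (181,288). Crop 2: fitting tops at a (301.5,184), d (335,187), c (301.5,220), b (339,222); driver handle top (315,261); rod grip (417,261); switch ball (413,194).

Run:
```python
import cv2
t=cv2.imread("pics/scene0.png")
cv2.imwrite("pics/c3.png",cv2.resize(t[190:400,160:400],None,fx=2.85,fy=2.85,interpolation=cv2.INTER_CUBIC))
cv2.imwrite("pics/c4.png",cv2.resize(t[80:260,320:490],None,fx=3.3,fy=3.3,interpolation=cv2.INTER_CUBIC))
```

```text
(no output)
```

View pics/c3.png

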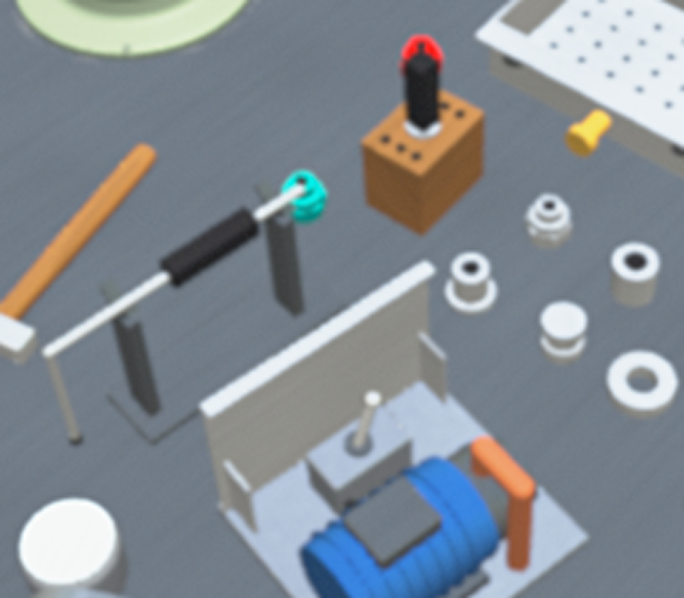

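View pics/c4.png

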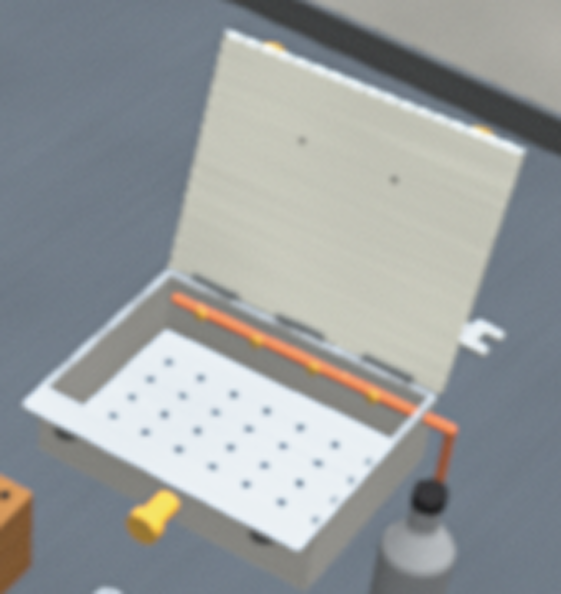

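Crop 3 (scene): fitting tops and holes, rod bend (48,352), tail (303,186), guard top edge (203,407)–(430,268), switch ball (373,399). Crop 4: flange corners (24,404), (302,550), hinge corners (172,270), (437,395).

```bash
cat > h.py <<'E'
from workcell import bot
import numpy as np, cv2, sys
from scipy.spatial.transform import Rotation as Ro
T=dict(K=np.array([[547.61338332,0,316.24465277],[0,547.61338332,241.09353318],[0,0,1]]),R=np.array([[0.01823561,-0.99969715,0.01652489],[-0.9904668,-0.02031935,-0.13624478],[0.13653929,-0.01388285,-0.99053737]]),t=np.array([-0.03047368,0.52067198,1.49011043]))
S=dict(K=np.array([[585.92007318,0,320.74682616],[0,585.92007318,241.70854436],[0,0,1]]),R=np.array([[0.73633282,0.67659807,-0.00538881],[0.4972409,-0.54650773,-0.67385517],[-0.45887413,0.49350214,-0.73884381]]),t=np.array([-0.3572437,-0.19822267,1.86276202]))
def ray(c,uv):
    d=c['R'].T@np.linalg.solve(c['K'],[*uv,1]); return -c['R'].T@c['t'],d
def pl(c,uv,z):
    o,d=ray(c,uv); return o+d*(z-o[2])/d[2]
def tri(a,b):
    (o,d),(p,e)=ray(T,a),ray(S,b)
    s=np.linalg.lstsq(np.c_[d,-e],p-o,rcond=None)[0]; P,Q=o+d*s[0],p+e*s[1]
    return (P+Q)/2,np.linalg.norm(P-Q)
def proj(c,X):
    u=c['K']@(c['R']@np.asarray(X)+c['t']); return u[:2]/u[2]
def grab(n,f=None):
    im=bot.grab_frame(n)["frame"]
    if f: cv2.imwrite(f,im)
    return im
def rel(*wps):
    """wps: (x,y,z,yaw_deg[,tilt R]) -> shift cm, rotvec deg in tool axes from measured pose"""
    s=bot.observe(); p=s['position']; R=Ro.from_euler('xyz',s['tool_rot'])
    print('t',round(s['clock'],2),'p',p.round(4),'rpy',np.degrees(s['tool_rot']).round(1),'F',s['force'].round(1),'w',round(s['grip_width'],4),'q',s['qpos'].round(2))
    for w in wps:
        d=R.inv().apply(np.array(w[:3])-p)*100
        G=Ro.from_euler('xyz',[np.pi,0,np.radians(w[3])])
        print(w,'->',d.round(2),(R.inv()*G).as_rotvec(degrees=True).round(1))
E
python3 - <<'E'
from h import *
np.set_printoptions(suppress=True,precision=4)
t1=lambda u,v:(110+u/3.5,140+v/3.5); t2=lambda u,v:(285+u/3.4,125+v/3.4)
s3=lambda u,v:(160+u/2.85,190+v/2.85); s4=lambda u,v:(320+u/3.3,80+v/3.3)
print("fit")
for n,a,b in [('a',(56,200),(635,262)),('d',(171,210),(563,323)),('c',(56,322),(549,205)),('b',(185,330),(471,267))]:
    print(n,tri(t2(*a),s3(*b)),pl(T,t2(*a),.042),pl(S,s3(*b),.042))
print("box flange far/near, hinge far/near")
for a,b in [((527,139),(302,550)),((547,498),(24,404)),((233,157),(437,395)),((247,518),(172,270))]:
    print(tri(t1(*a),s4(*b)),pl(T,t1(*a),.0855),pl(S,s4(*b),.0855))
print("lid edge");
for a,b in [((55,82),(524,152)),((64,510),(228,33))]: print(tri(t1(*a),s4(*b)))
print("rod tail bend"); print(tri(t2(320,452),s3(303,186)),tri(t2(662,489),s3(48,352)))
print("ball",tri(t2(612,502),s3(75,440)))
print("sleeve ends",pl(T,t2(391,460),.1507),pl(T,t2(510,470),.1507))
print("guard",tri(t2(322,243),s3(430,266)),tri(t2(610,290),s3(203,407)))
print("tip",tri(t2(435,234),s3(373,399)))
print("block",[pl(T,t2(*u),.09) for u in[(34,432),(160,422),(167,515),(43,523)]])
print("driver top",tri(t2(101,460),s3(422,55)),pl(T,t2(103,455),.175+.005))
print("decoys",pl(T,(272,305),.04),pl(T,(349,290),.04),"oil",pl(T,(292,152),.08),"spray",pl(T,(242,150),.1),'bearing',pl(T,(331,160),.018))
E
```

```text
fit
a (array([0.684 , 0.0243, 0.0344]), np.float64(8.368228843927438e-05)) [0.6822 0.0243 0.042 ] [0.6873 0.0192 0.042 ]
d (array([ 0.6784, -0.0716,  0.0314]), np.float64(0.00013971786833829816)) [ 0.6758 -0.0711  0.042 ] [ 0.6831 -0.0777  0.042 ]
c (array([0.5811, 0.0224, 0.0354]), np.float64(0.0008234186334607874)) [0.5797 0.022  0.042 ] [0.5848 0.0183 0.042 ]
b (array([ 0.5769, -0.0836,  0.0365]), np.float64(0.001970315437672196)) [ 0.5753 -0.084   0.042 ] [ 0.5804 -0.086   0.042 ]
box flange far/near, hinge far/near
(array([0.684 , 0.1378, 0.0785]), np.float64(0.0046279794986713715)) [0.6805 0.1355 0.0855] [0.6885 0.1343 0.0855]
(array([0.4031, 0.1138, 0.0773]), np.float64(0.005062286596890955)) [0.4009 0.1114 0.0855] [0.4103 0.1095 0.0855]
(array([0.663 , 0.3654, 0.0776]), np.float64(0.0003003223080609595)) [0.661  0.3633 0.0855] [0.6668 0.3577 0.0855]
(array([0.3832, 0.3419, 0.0751]), np.float64(0.004045242672949233)) [0.3814 0.3379 0.0855] [0.3918 0.3335 0.0855]
lid edge
(array([0.6594, 0.432 , 0.2971]), np.float64(0.0003474020420132518))
(array([0.3752, 0.4092, 0.2941]), np.f
[... 252 characters left out ...]
3566960366))
sleeve ends [ 0.46   -0.2348  0.1507] [ 0.4542 -0.325   0.1507]
guard (array([ 0.622 , -0.1805,  0.1675]), np.float64(0.001403286111709721)) (array([ 0.5898, -0.3981,  0.1711]), np.float64(0.0012906097931914076))
tip (array([ 0.6462, -0.2774,  0.1053]), np.float64(0.0015631489336637642))
block [array([0.4829, 0.0367, 0.09  ]), array([ 0.4929, -0.0624,  0.09  ]), array([ 0.4195, -0.069 ,  0.09  ]), array([0.4114, 0.028 , 0.09  ])]
driver top (array([ 0.4537, -0.0146,  0.1768]), np.float64(0.002316952707538309)) [ 0.4563 -0.0168  0.18  ]
decoys [0.3419 0.0973 0.04  ] [ 0.3868 -0.1128  0.04  ] oil [0.7623 0.0518 0.08  ] spray [0.7587 0.1874 0.1   ] bearing [ 0.7602 -0.0588  0.018 ]
```

Run:
```python
from h import *
np.set_printoptions(suppress=True,precision=4)
f=lambda o,k:(lambda u,v:(o[0]+(u+.5)/k-.5,o[1]+(v+.5)/k-.5))
t1=f((110,140),3.5);t2=f((285,125),3.4);s3=f((160,190),2.85);s4=f((320,80),3.3)
for n,a,b in [('a',(56,200),(635,262)),('d',(171,210),(563,323)),('c',(56,322),(549,205)),('b',(185,330),(471,267))]:
    print(n,tri(t2(*a),s3(*b)),pl(T,t2(*a),.042)[:2],pl(S,s3(*b),.042)[:2])
print("box")
for a,b in [((527,139),(302,550)),((547,498),(24,404)),((233,157),(437,395)),((247,518),(172,270))]:
    print(tri(t1(*a),s4(*b)),pl(T,t1(*a),.0855)[:2],pl(S,s4(*b),.0855)[:2])
# precise blobs: 
im=cv2.imread("pics/top0.png"); hsv=cv2.cvtColor(im,cv2.COLOR_BGR2HSV)
def blobs(m,off,amin):
    n,l,st,c=cv2.connectedComponentsWithStats(m.astype(np.uint8))
    for i in range(1,n):
        if st[i,4]>amin:
            cn=max(cv2.findContours((l==i).astype(np.uint8),0,2)[0],key=len)
            print(st[i,4],c[i]+off,'rect',cv2.minAreaRect(cn+np.array(off)))
print("white fits");blobs((hsv[150:240,290:360,2]>170),(290,150),20)
print("wood");m=cv2.inRange(hsv,(5,80,60),(25,255,255))[240:290,290:340];m=cv2.morphologyEx(m,cv2.MORPH_CLOSE,np.ones((9,9)));blobs(m>0,(290,240),100)
print("dark handle");blobs(hsv[245:280,300:330,2]<60,(300,245),15)
print("sleeve");blobs(hsv[250:275,390:450,2]<60,(390,250),30)
im=cv2.imread("pics/scene0.png"); hs=cv2.cvtColor(im,cv2.COLOR_BGR2HSV)
print("S white");blobs(hs[250:320,310:400,2]>170,(310,250),20)
```

```text
a (array([0.6839, 0.0246, 0.0357]), np.float64(0.002176964993660103)) [0.6831 0.0253] [0.686  0.0195]
d (array([ 0.6783, -0.0712,  0.0327]), np.float64(0.0019678072697931633)) [ 0.6768 -0.0701] [ 0.6819 -0.0775]
c (array([0.5811, 0.0226, 0.0368]), np.float64(0.0013074100195253312)) [0.5807 0.023 ] [0.5835 0.0186]
b (array([ 0.5769, -0.0833,  0.0378]), np.float64(0.00016460271993833084)) [ 0.5762 -0.083 ] [ 0.5791 -0.0858]
box
(array([0.6838, 0.1379, 0.08  ]), np.float64(0.002540977136904259)) [0.6815 0.1365] [0.6871 0.1347]
(array([0.4032, 0.1139, 0.0789]), np.float64(0.0028511598561959052)) [0.4018 0.1123] [0.4086 0.1099]
(array([0.6628, 0.3652, 0.0793]), np.float64(0.001742250226706529)) [0.662  0.3643] [0.6653 0.3583]
(array([0.3833, 0.3416, 0.0769]), np.float64(0.001847172857622137)) [0.3823 0.3389] [0.39   0.3341]
white fits
160 [295.825  155.8375] rect ((296.5, 156.5), (13.0, 13.0), 90.0)
254 [330.8701 160.4488] rect ((330.7500305175781, 160.25), (19.798988342285156, 19.091880798339844), 45.0)
124 [301.129  183.6694] rect ((301.0, 184.0), (14.0, 14.0), 90.0)
159 [334.8302 186.7
[... 594 characters left out ...]
5, 8.503228187561035), 6.34019136428833)
81 [441.3951 269.9506] rect ((442.5, 270.0), (8.0, 11.0), 90.0)
S white
147 [352.0952 264.8299] rect ((351.92620849609375, 264.18853759765625), (12.675003051757812, 14.304647445678711), 84.80557250976562)
156 [382.6603 281.4487] rect ((382.5, 281.5), (13.0, 17.0), 90.0)
211 [324.9621 288.4265] rect ((325.61767578125, 288.5294494628906), (17.947635650634766, 20.615528106689453), 14.03624439239502)
180 [357.4111 301.9333] rect ((357.0, 302.0), (12.0, 16.0), 90.0)
47 [357.0851 311.8298] rect ((356.8680114746094, 311.3477478027344), (14.178163528442383, 5.699763774871826), 4.085616588592529)
119 [384.3277 316.4622] rect ((384.5, 316.0), (6.0, 23.0), 90.0)
```

Run:
```python
from h import *
rel((.4,-.35,.28,60),(.577,-.084,.2,90),(.577,-.084,.1,90))
```

```text
t 0.1 p [ 0.1767 -0.5992  0.1954] rpy [-179.9    0.    16.4] F [-0.5  0.7  0.1] w 0.0854 q [ 1.21  0.52 -0.04  1.6   0.02  1.02 -0.11]
(0.4, -0.35, 0.28, 60) -> [ 28.47 -17.59  -8.44] [ -0.1  -0.  -43.6]
(0.577, -0.084, 0.2, 90) -> [ 52.97 -38.09  -0.43] [ -0.   -0.  -73.6]
(0.577, -0.084, 0.1, 90) -> [ 52.97 -38.08   9.57] [ -0.   -0.  -73.6]
```

Emit:
{"op": "servo_tool", "data": {"plan": [[6.5, 9, -6, -6, 0, 0, -9], [6.5, 14, -9, -8, 0, 0, -17], [6.5, 19, -12, -9, 0, 0, -26], [6.5, 24, -15, -9, 0, 0, -34], [6.5, 28, -18, -9, 0, 0, -43], [6.5, 33, -22, -9, 0, 0, -51], [6.5, 38, -26, -7, 0, 0, -60], [6.5, 43, -30, -5, 0, 0, -68], [6.5, 48, -34, -3, 0, 0, -74], [6.5, 53, -38, 0, 0, 0, -74]], "force": 50}}

```text
clock: 1.1
position: [0.4791, -0.2226, 0.2434]
tool_rot: [3.141, 0.0, 1.582]
force: [-0.3, -0.7, -0.4]
grip_width: 0.0649
finger_force: 0.0
```

```bash
cat >> h.py <<'E'
def fits():
    hs=cv2.cvtColor(grab("top"),cv2.COLOR_BGR2HSV)
    m=(hs[150:245,290:365,2]>170).astype(np.uint8)
    n,l,st,c=cv2.connectedComponentsWithStats(m)
    for i in range(1,n):
        if st[i,4]>60: print(st[i,4],(c[i]+[290,150]).round(1),pl(T,c[i]+[290,150],.038)[:2].round(4))
E
python3 - <<'E'
from h import *
fits()
rel((.577,-.084,.013,90))
E
```

```text
152 [295.8 155.9] [0.7639 0.0422]
248 [331.  160.5] [ 0.7529 -0.0581]
118 [301.2 183.6] [0.6837 0.0251]
153 [335.  186.5] [ 0.6774 -0.0703]
144 [301.2 220.4] [0.5783 0.0228]
156 [338.2 223.5] [ 0.5718 -0.0809]
t 1.15 p [ 0.4826 -0.2147  0.2413] rpy [180.   -0.2  90.9] F [ 1.8 11.2 -3.7] w 0.065 q [ 0.69  0.35 -0.49  1.78  0.18  1.06  0.15]
(0.577, -0.084, 0.013, 90) -> [12.83  9.64 22.89] [ 0.  -0.2  0.9]
```

Emit:
{"op": "servo_tool", "data": {"plan": [[6.5, 12, 8.6, 4, 0, 0, 1], [6.5, 12, 8.6, 4, 0, 0, 1], [6.5, 12, 8.6, 4, 0, 0, 1], [6.5, 12, 8.6, 4, 0, 0, 1], [6.5, 12, 8.6, 8, 0, 0, 1], [6.5, 12, 8.6, 12, 0, 0, 1], [6.5, 12, 8.6, 14, 0, 0, 1], [6.5, 12, 8.6, 14, 0, 0, 1], [6.5, 12, 8.6, 14, 0, 0, 1]]}}

```text
clock: 2.05
position: [0.5634, -0.1036, 0.1039]
tool_rot: [-3.141, -0.0, 1.561]
force: [0.3, 0.7, 0.4]
grip_width: 0.0649
finger_force: 0.0
```

Run:
```python
from h import *
rel((.576,-.083,.013,90))
```

```text
t 2.05 p [ 0.5634 -0.1036  0.1039] rpy [-180.    -0.    89.4] F [0.3 0.7 0.4] w 0.0649 q [ 0.4   0.59 -0.45  1.81  0.33  0.83 -0.23]
(0.576, -0.083, 0.013, 90) -> [2.07 1.24 9.09] [-0.  -0.  -0.6]
```

Emit:
{"op": "servo_tool", "data": {"plan": [[6.5, 2.1, 1.2, 2, 0, 0, 0], [6.5, 2.1, 1.2, 6, 0, 0, 0], [6.5, 2.1, 1.2, 9, 0, 0, 0], [6.5, 2.1, 1.2, 9, 0, 0, 0], [2.5, 2.1, 1.2, 9, 0, 0, 0], [2.5, 2.1, 1.2, 9, 0, 0, 0], [2.5, 2.1, 1.2, 9, 0, 0, 0], [2.5, 2.1, 1.2, 9, 0, 0, 0], [2.5, 2.1, 1.2, 9, 0, 0, 0]], "force": 60}}

```text
clock: 2.95
position: [0.5758, -0.0829, 0.0141]
tool_rot: [3.141, 0.0, 1.561]
force: [0.8, -0.0, -0.2]
grip_width: 0.0253
finger_force: 0.0
```

```bash
cat >> h.py <<'E'
YB=np.radians(94.9); BC=np.array([.532,.2525])
def box(x,y):
    return BC+np.array([[np.cos(YB),-np.sin(YB)],[np.sin(YB),np.cos(YB)]])@[x,y]
E
python3 - <<'E'
from h import *
for x in(-.05,.03):
  for y in(-.07,.07): print(x,y,box(x,y).round(4))
rel((.576,-.083,.13,90),(*box(.03,.07),.13,94.9),(*box(.03,.07),.032,94.9))
E
```

```text
-0.05 -0.07 [0.606  0.2087]
-0.05 0.07 [0.4665 0.1967]
0.03 -0.07 [0.5992 0.2884]
0.03 0.07 [0.4597 0.2764]
t 2.95 p [ 0.5758 -0.0829  0.0141] rpy [180.    0.   89.4] F [ 0.8 -0.  -0.2] w 0.0253 q [ 0.31  0.73 -0.39  1.83  0.42  0.67 -0.33]
(0.576, -0.083, 0.13, 90) -> [ -0.02   0.04 -11.59] [ 0.   0.  -0.6]
(np.float64(0.4596933215725155), np.float64(0.27641117426611145), 0.13, 94.9) -> [ 35.81 -11.96 -11.61] [ 0.   0.  -5.5]
(np.float64(0.4596933215725155), np.float64(0.27641117426611145), 0.032, 94.9) -> [ 35.81 -11.97  -1.81] [ 0.   0.  -5.5]
```

Run:
```python
from h import *
a=grab("scene");b=grab("top")
cv2.imwrite("pics/v5.png",np.hstack([cv2.resize(a[220:340,270:410],(400,343)),cv2.resize(b[150:270,270:410],(400,343))]))
```

```text
(no output)
```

View pics/v5.png

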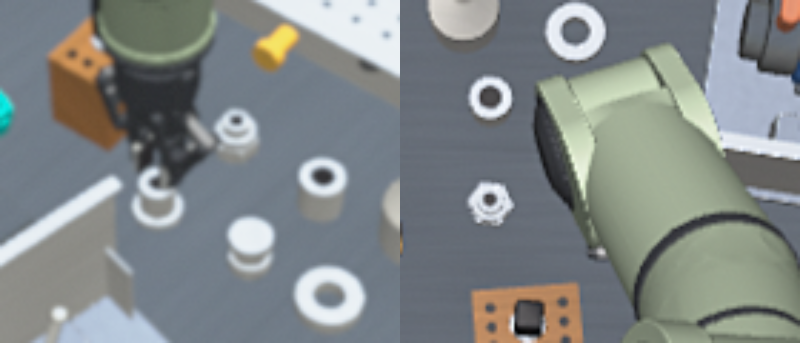

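The scene half shows b undisturbed at crop (158,195), with the fingertips closed just behind and above it at (175,165). I'll compare that with the projected TCP.

Run:
```python
from h import *
p=bot.observe()['position']
for c in(S,T): print(proj(c,p),proj(c,p+[0,0,.03]),proj(c,[.576,-.083,.042]),proj(c,[.576,-.083,0]))
for n,c in(("scene",S),("top",T)):
    f=bot.grab_frame(n); print(np.abs(f["R"]-c["R"]).max(),np.abs(f["t"]-c["t"]).max(),f["mtx"][0,0],f["mtx"][0,2],f["mtx"][1,2])
```

```text
[324.7174079  288.64043133] [324.71300736 281.55799063] [324.77718884 282.10658415] [324.78203211 291.9487363 ]
[338.40612674 223.64784007] [339.0153562  221.84202389] [339.06886116 221.79021232] [338.22192419 224.29778724]
4.540095410732192e-09 4.187413082945568e-09 585.9200731806217 320.74682615756757 241.70854435892858
4.547415739103444e-09 4.807743869683634e-09 547.613383320698 316.24465277014104 241.09353318272275
```

Run:
```python
from h import *
a=grab("scene"); c=cv2.resize(a[225:310,270:380],(770,595),interpolation=cv2.INTER_CUBIC)
p=bot.observe()['position']
for q,col in((p,(0,0,255)),(p+[0,0,.019],(0,255,0))):
    u=(proj(S,q)+.5-[270,225])*7; cv2.circle(c,tuple(int(v) for v in u),4,col,-1)
cv2.imwrite("pics/v6.png",c)
```

```text
(no output)
```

View pics/v6.png

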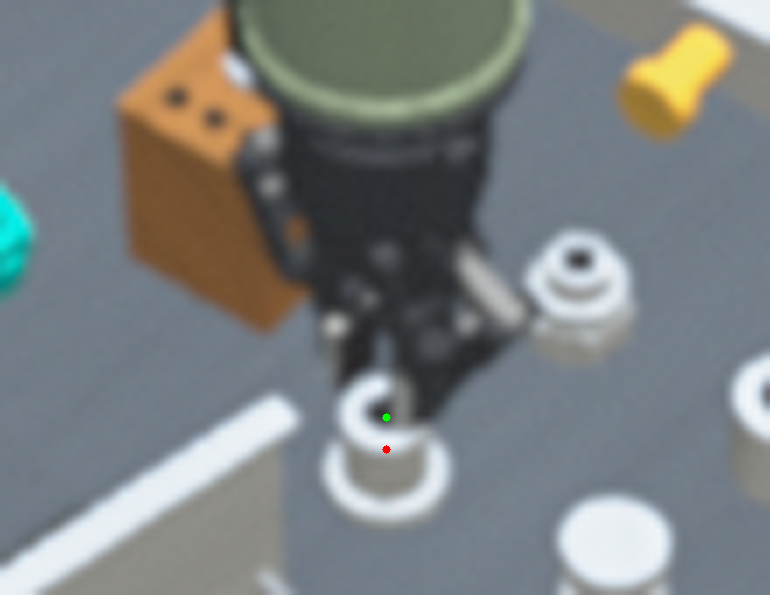

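The picture shows fitting b in place, with the fingertips around (375,385) in the crop. That is well above the projected TCP at (386,449), so I'll check the start images for the same offset.

Run:
```python
from h import *
for z in(.195,.215,.25): print(proj(T,[.1767,-.5991,z]),proj(S,[.1767,-.5991,z]))
a=cv2.imread("pics/scene0.png")[200:300,0:90]; b=cv2.imread("pics/top0.png")[350:420,530:620]
cv2.imwrite("pics/v7.png",np.hstack([cv2.resize(a,(450,500),interpolation=cv2.INTER_CUBIC),cv2.copyMakeBorder(cv2.resize(b,(350,272)),0,228,0,0,0)]))
```

```text
[553.05623736 377.54880681] [ 44.13347995 279.10534466]
[556.77679471 378.47359469] [ 41.00605232 273.57184462]
[563.56599545 380.16112962] [ 35.36214707 263.58582619]
```

View pics/v7.png

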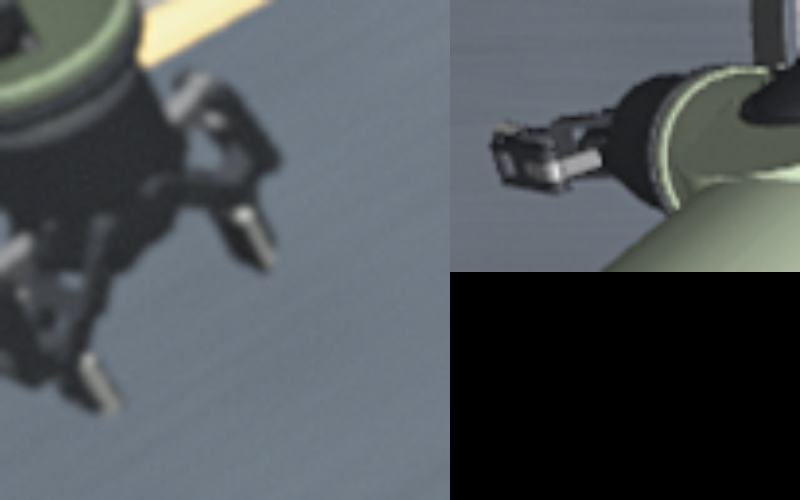

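Start view: fingertip ends at scene (54,253) and (23,282), midpoint (38.5,267.5), against a projection of (42,275). So the reported TCP is about 2 cm off. I'll lift, close the fingers and touch a free patch of bench to measure it.

Emit:
{"op": "servo_tool", "data": {"plan": [[2.5, 0, 0, -2, 0, 0, 0], [2.5, 0, 0, -5, 0, 0, 0], [2.5, 0, 0, -6, 0, 0, 0], [0, 3, 0, -6, 0, 0, 0], [0, 5.3, 0, -6, 0, 0, 0], [0, 5.3, 0, -3, 0, 0, 0], [0, 5.3, 0, -1, 0, 0, 0], [0, 5.3, 0, -1, 0, 0, 0]]}}

```text
clock: 4.0
position: [0.5743, -0.0295, 0.0211]
tool_rot: [-3.138, 0.0, 1.561]
force: [-0.6, 0.0, 0.5]
grip_width: 0.0004
finger_force: 0.0
```

Emit:
{"op": "servo_tool", "data": {"plan": [[0, 0, 0, 0.5, 0, 0, 0], [0, 0, 0, 1, 0, 0, 0], [0, 0, 0, 1.3, 0, 0, 0], [0, 0, 0, 1.3, 0, 0, 0]]}}

```text
clock: 4.4
position: [0.576, -0.0298, 0.0105]
tool_rot: [3.141, 0.0, 1.561]
force: [-0.1, 0.4, -0.7]
grip_width: 0.0
finger_force: 0.0
```

Run:
```python
from h import *
rel()
a=grab("scene"); c=cv2.resize(a[225:310,270:380],(770,595),interpolation=cv2.INTER_CUBIC)
p=bot.observe()['position']
u=(proj(S,p)+.5-[270,225])*7; cv2.circle(c,tuple(int(v) for v in u),3,(0,0,255),-1)
cv2.imwrite("pics/v8.png",c)
```

```text
t 4.4 p [ 0.576  -0.0298  0.0105] rpy [180.    0.   89.4] F [-0.1  0.4 -0.7] w 0.0 q [ 0.22  0.73 -0.39  1.84  0.42  0.66 -0.43]
```

View pics/v8.png

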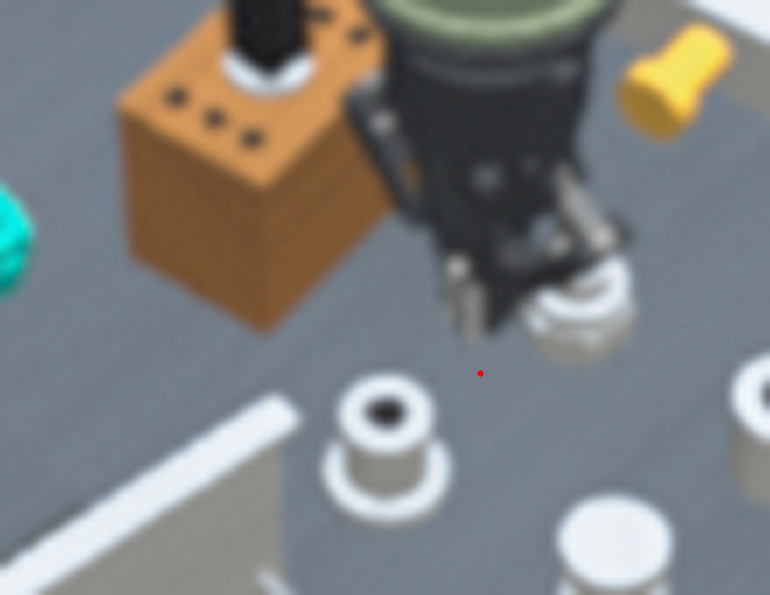

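The closed tips show at crop (480,335), about 22 mm above the reported TCP in z and with no lateral offset. I'll probe the bench to find the true tip offset.

Emit:
{"op": "servo_tool", "data": {"plan": [[0, 0, 0, 0.3, 0, 0, 0], [0, 0, 0, 0.6, 0, 0, 0], [0, 0, 0, 0.9, 0, 0, 0], [0, 0, 0, 0.9, 0, 0, 0]]}}

```text
clock: 4.85
position: [0.5757, -0.0297, 0.001]
tool_rot: [-3.141, -0.0, 1.561]
force: [-0.0, -0.5, -1.0]
grip_width: -0.0001
finger_force: 0.0
```

Emit:
{"op": "servo_tool", "data": {"plan": [[0, 0, 0, 0.2, 0, 0, 0], [0, 0, 0, 0.4, 0, 0, 0], [0, 0, 0, 0.5, 0, 0, 0], [0, 0, 0, 0.5, 0, 0, 0]]}}

```text
clock: 5.25
position: [0.5759, -0.0297, -0.0037]
tool_rot: [-3.141, -0.0, 1.561]
force: [-0.4, 0.4, 0.4]
grip_width: 0.0001
finger_force: 0.0
```

Emit:
{"op": "servo_tool", "data": {"plan": [[0, 0, 0, 0.2, 0, 0, 0], [0, 0, 0, 0.4, 0, 0, 0], [0, 0, 0, 0.6, 0, 0, 0], [0, 0, 0, 0.6, 0, 0, 0]]}}

```text
clock: 5.65
position: [0.5758, -0.0297, -0.0099]
tool_rot: [-3.141, -0.0, 1.561]
force: [0.0, 0.1, 0.4]
grip_width: 0.0001
finger_force: 0.0
```

Emit:
{"op": "servo_tool", "data": {"plan": [[0, 0, 0, 0.2, 0, 0, 0], [0, 0, 0, 0.4, 0, 0, 0], [0, 0, 0, 0.4, 0, 0, 0]]}}

```text
clock: 5.95
position: [0.5758, -0.0297, -0.0139]
tool_rot: [-3.141, -0.0, 1.561]
force: [-0.2, 0.2, 0.8]
grip_width: -0.0005
finger_force: 0.0
```

Emit:
{"op": "servo_tool", "data": {"plan": [[0, 0, 0, 0.2, 0, 0, 0], [0, 0, 0, 0.4, 0, 0, 0], [0, 0, 0, 0.4, 0, 0, 0]]}}

```text
clock: 6.25
position: [0.5758, -0.0297, -0.0179]
tool_rot: [-3.141, 0.0, 1.561]
force: [-0.5, 0.2, 0.2]
grip_width: -0.0
finger_force: 0.0
```

Emit:
{"op": "servo_tool", "data": {"plan": [[0, 0, 0, 0.2, 0, 0, 0], [0, 0, 0, 0.4, 0, 0, 0], [0, 0, 0, 0.4, 0, 0, 0]]}}

```text
clock: 6.55
position: [0.5758, -0.0297, -0.0219]
tool_rot: [-3.141, 0.0, 1.561]
force: [0.2, -0.9, 0.0]
grip_width: 0.0
finger_force: 0.0
```

Emit:
{"op": "servo_tool", "data": {"plan": [[0, 0, 0, 0.2, 0, 0, 0], [0, 0, 0, 0.3, 0, 0, 0], [0, 0, 0, 0.3, 0, 0, 0]]}}

```text
clock: 6.85
position: [0.5759, -0.0297, -0.0248]
tool_rot: [-3.141, -0.0, 1.561]
force: [0.5, -0.3, 0.1]
grip_width: 0.0001
finger_force: 0.0
```

Emit:
{"op": "servo_tool", "data": {"plan": [[0, 0, 0, 0.2, 0, 0, 0], [0, 0, 0, 0.3, 0, 0, 0], [0, 0, 0, 0.3, 0, 0, 0]]}}

```text
clock: 7.15
position: [0.5759, -0.0297, -0.0278]
tool_rot: [-3.141, -0.0, 1.561]
force: [-0.2, -0.2, -0.2]
grip_width: 0.0004
finger_force: 0.0
```

Emit:
{"op": "servo_tool", "data": {"plan": [[0, 0, 0, 0.2, 0, 0, 0], [0, 0, 0, 0.3, 0, 0, 0], [0, 0, 0, 0.3, 0, 0, 0]]}}

```text
clock: 7.45
position: [0.5758, -0.0297, -0.0308]
tool_rot: [-3.141, -0.0, 1.561]
force: [-0.3, -1.2, -0.8]
grip_width: 0.0
finger_force: 0.0
```

Emit:
{"op": "servo_tool", "data": {"plan": [[0, 0, 0, 0.2, 0, 0, 0], [0, 0, 0, 0.3, 0, 0, 0], [0, 0, 0, 0.3, 0, 0, 0]]}}

```text
clock: 7.75
position: [0.5758, -0.0297, -0.0338]
tool_rot: [-3.141, -0.0, 1.561]
force: [-0.0, 0.9, 1.5]
grip_width: -0.0002
finger_force: 0.0
```

Emit:
{"op": "servo_tool", "data": {"plan": [[0, 0, 0, 0.2, 0, 0, 0], [0, 0, 0, 0.3, 0, 0, 0], [0, 0, 0, 0.3, 0, 0, 0]]}}

```text
clock: 8.05
position: [0.5762, -0.0297, -0.0354]
tool_rot: [3.141, 0.001, 1.561]
force: [-8.0, 0.0, 27.9]
grip_width: 0.0
finger_force: 13.9
```

Run:
```python
from h import *
print("seen tip (338.1,272.4) pred",proj(S,[.576,-.0298,.0453]), pl(S,(338.1,272.4),.0453))
print("start mid (38.5,267.5) pred",proj(S,[.1767,-.5991,.195+.0348+.013]),pl(S,(38.5,267.5),.2428))
a=grab("scene"); g=cv2.cvtColor(a,cv2.COLOR_BGR2GRAY)
print(proj(S,[.576,-.0298,0]))
print(g[262:292,326:352:1])
```

```text
seen tip (338.1,272.4) pred [338.31272441 269.65703932] [ 0.58178873 -0.03720797  0.0453    ]
start mid (38.5,267.5) pred [ 36.5414301  265.67238532] [ 0.18480585 -0.59889125  0.2428    ]
[338.03181208 280.35962599]
[[ 60  77  89  79  60  47  49  52  49  45  53  69  83  89  80  63  51  47
   47  50  54  60  71  97 111 102]
 [ 58  66  77  72  58  50  52  50  49  45  50  60  73  79  72  58  49  46
   46  47  52  55  70  97 127 135]
 [ 67  59  66  65  58  52  48  51  50  48  46  50  56  61  58  50  48  45
   48  46  47  52  62  94 133 155]
 [ 83  62  60  61  54  50  48  52  53  50  48  45  48  50  48  46  43  46
   45  45  45  49  58  87 129 156]
 [ 98  70  58  56  51  48  48  52  52  52  48  46  48  45  46  47  48  46
   44  44  56  78  87  90 119 146]
 [109  87  65  57  54  49  46  52  51  52  49  46  46  45  47  45  45  45
   44  56  88 129 145 120 110 133]
 [119 102  89  81  74  60  48  50  52  50  49  49  48  46  49  50  48  46
   49  78 120 160 174 141 104 116]
 [122 118 111 110 101  81  58  48  48  48  50  51  49  48  54  54  51  51
   62 107 147 160 153 124  96  99]
 [122 123 12
[... 1686 characters left out ...]
25 127 128
  128 127 126 126 125 124 126 126]
 [187 221 236 236 225 179 139 124 124 125 127 127 126 127 128 128 127 126
  127 127 126 124 124 124 126 126]
 [230 235 234 223 198 172 152 134 125 123 125 128 127 128 129 129 128 127
  126 125 125 125 125 127 126 126]
 [231 224 207 182 173 186 188 158 130 124 126 127 129 127 127 126 127 126
  126 125 125 125 126 127 128 128]
 [191 179 160 148 164 205 219 187 143 127 125 127 128 129 126 127 126 125
  125 125 124 127 124 127 127 127]
 [150 146 142 139 163 211 229 208 157 130 126 127 127 127 125 125 125 124
  124 125 127 126 127 127 127 128]
 [138 137 138 141 163 213 231 215 165 132 127 126 128 127 125 124 124 126
  126 127 127 127 128 127 127 128]]
```

```bash
sed -i 's/^    for w in wps:/    for w in wps:\n        w=(w[0],w[1],w[2]-ZB,w[3])/' h.py; echo 'ZB=.035' >> h.py
python3 - <<'E'
from h import *
rel((.576,-.03,.08,90),(.577,-.084,.08,90),(.577,-.084,.014,90))
E
```

```text
t 8.1 p [ 0.5762 -0.0297 -0.0354] rpy [180.    0.   89.4] F [-8.  -0.3 27.6] w -0.0001 q [ 0.19  0.8  -0.35  1.85  0.47  0.57 -0.47]
(0.576, -0.03, 0.045, 90) -> [-0.03 -0.02 -8.04] [ 0.   0.  -0.6]
(0.577, -0.084, 0.045, 90) -> [-5.43  0.14 -8.04] [ 0.   0.  -0.6]
(0.577, -0.084, -0.021000000000000005, 90) -> [-5.43  0.13 -1.44] [ 0.   0.  -0.6]
```

Emit:
{"op": "servo_tool", "data": {"plan": [[0, 0, 0, -4, 0, 0, 0], [0, 0, 0, -8, 0, 0, 0], [6.5, -5.4, 0.1, -8, 0, 0, -0.6], [6.5, -5.4, 0.1, -8, 0, 0, -0.6], [6.5, -5.4, 0.1, -8, 0, 0, -0.6], [6.5, -5.4, 0.1, -4, 0, 0, -0.6], [6.5, -5.4, 0.1, -1.5, 0, 0, -0.6], [6.5, -5.4, 0.1, -1.5, 0, 0, -0.6], [2.5, -5.4, 0.1, -1.5, 0, 0, -0.6], [2.5, -5.4, 0.1, -1.5, 0, 0, -0.6]]}}

```text
clock: 9.1
position: [0.5773, -0.0832, -0.0203]
tool_rot: [3.14, -0.0, 1.572]
force: [0.4, 0.5, 0.4]
grip_width: 0.0368
finger_force: 0.0
```

Emit:
{"op": "servo_tool", "data": {"plan": [[2.5, 0, 0, 0, 0, 0, 0], [2.5, 0, 0, 0, 0, 0, 0], [2.5, 0, 0, 0, 0, 0, 0]]}}

```text
clock: 9.4
position: [0.5773, -0.0834, -0.0199]
tool_rot: [3.14, -0.0, 1.571]
force: [-1.4, 2.0, 6.5]
grip_width: 0.0318
finger_force: 59.0
```

Run:
```python
from h import *
rel((.576,-.083,.15,90),(*box(.03,.07),.15,94.9),(*box(.03,.07),.031,94.9))
```

```text
t 9.4 p [ 0.5773 -0.0834 -0.0199] rpy [179.9  -0.   90. ] F [-1.4  2.   6.5] w 0.0318 q [ 0.3   0.78 -0.37  1.83  0.46  0.61 -0.35]
(0.576, -0.083, 0.11499999999999999, 90) -> [  0.04  -0.1  -13.49] [ 0.1 -0.   0. ]
(np.float64(0.4596933215725155), np.float64(0.27641117426611145), 0.11499999999999999, 94.9) -> [ 35.98 -11.71 -13.52] [ 0.1  0.  -4.9]
(np.float64(0.4596933215725155), np.float64(0.27641117426611145), -0.0040000000000000036, 94.9) -> [ 35.98 -11.74  -1.62] [ 0.1  0.  -4.9]
```

Emit:
{"op": "servo_tool", "data": {"plan": [[2.5, 0, 0, -5, 0, 0, 0], [2.5, 0, 0, -10, 0, 0, 0], [2.5, 3, -1, -13.5, 0, 0, -2], [2.5, 8, -3, -13.5, 0, 0, -5], [2.5, 14, -5, -13.5, 0, 0, -5], [2.5, 20, -7, -13.5, 0, 0, -5], [2.5, 26, -9, -13.5, 0, 0, -5], [2.5, 32, -10.5, -13.5, 0, 0, -5], [2.5, 36, -11.7, -13.5, 0, 0, -5], [2.5, 36, -11.7, -13.5, 0, 0, -5]]}}

```text
clock: 10.4
position: [0.4585, 0.2785, 0.1147]
tool_rot: [3.14, -0.001, 1.659]
force: [1.1, 0.4, -2.2]
grip_width: 0.0315
finger_force: 60.4
```

Emit:
{"op": "servo_tool", "data": {"plan": [[2.5, 0, 0, 0, 0, 0, 0], [2.5, 0, 0, 0, 0, 0, 0], [2.5, 0, 0, 0, 0, 0, 0]]}}

```text
clock: 10.7
position: [0.4597, 0.2753, 0.1139]
tool_rot: [3.141, 0.0, 1.658]
force: [-0.1, -0.1, -2.0]
grip_width: 0.0316
finger_force: 60.4
```

Run:
```python
from h import *
rel((*box(.03,.07),.034,94.9))
```

```text
t 10.7 p [0.4597 0.2753 0.1139] rpy [180.   0.  95.] F [-0.1 -0.1 -2. ] w 0.0316 q [-0.26  0.53 -0.53  1.89  0.36  0.81 -0.9 ]
(np.float64(0.4596933215725155), np.float64(0.27641117426611145), -0.0010000000000000009, 94.9) -> [ 0.11  0.   11.49] [0.  0.  0.1]
```

Emit:
{"op": "servo_tool", "data": {"plan": [[2.5, 0.1, 0, 4, 0, 0, 0], [2.5, 0.1, 0, 8, 0, 0, 0], [2.5, 0.1, 0, 10.5, 0, 0, 0], [2.5, 0.1, 0, 11.3, 0, 0, 0], [2.5, 0.1, 0, 11.7, 0, 0, 0], [2.5, 0.1, 0, 11.7, 0, 0, 0], [6.5, 0.1, 0, 11.5, 0, 0, 0], [6.5, 0.1, 0, 11.5, 0, 0, 0], [6.5, 0.1, 0, 11.5, 0, 0, 0], [6.5, 0.1, 0, 8, 0, 0, 0]]}}

```text
clock: 11.7
position: [0.4575, 0.2762, 0.0314]
tool_rot: [-3.137, 0.002, 1.659]
force: [0.6, -0.2, 1.2]
grip_width: 0.0651
finger_force: 0.0
```

Emit:
{"op": "servo_tool", "data": {"plan": [[6.5, 0, 0, -4, 0, 0, 0], [6.5, 0, 0, -8, 0, 0, 0], [6.5, 0, 0, -9, 0, 0, 0]]}}

```text
clock: 12.0
position: [0.4606, 0.2783, 0.1276]
tool_rot: [3.137, -0.002, 1.658]
force: [0.5, -0.1, -1.8]
grip_width: 0.0651
finger_force: 0.0
```

Run:
```python
from h import *
fits()
rel((.581,.0225,.1,90),(.581,.0225,.006,90))
```

```text
159 [295.8 155.8] [0.7643 0.0421]
251 [330.9 160.5] [ 0.7529 -0.0578]
120 [301.2 183.6] [0.6836 0.0252]
153 [335.  186.5] [ 0.6774 -0.0703]
145 [301.2 220.5] [0.5782 0.0228]
t 12.05 p [0.4607 0.2781 0.1272] rpy [ 1.797e+02 -1.000e-01  9.500e+01] F [ 1.3 -0.7  1.6] w 0.0653 q [-0.25  0.52 -0.55  1.88  0.36  0.84 -0.89]
(0.581, 0.0225, 0.065, 90) -> [-26.52   9.73   6.21] [ 0.3 -0.1  5. ]
(0.581, 0.0225, -0.029000000000000005, 90) -> [-26.54   9.68  15.61] [ 0.3 -0.1  5. ]
```

Emit:
{"op": "servo_tool", "data": {"plan": [[6.5, -4.5, 1.5, 0, 0, 0, 1], [6.5, -9, 3, 0, 0, 0, 2], [6.5, -13.5, 4.5, 0, 0, 0, 3], [6.5, -18, 6, 0, 0, 0, 4], [6.5, -22.5, 8, 3, 0, 0, 5], [6.5, -26.5, 9.7, 6, 0, 0, 5], [6.5, -26.5, 9.7, 6, 0, 0, 5], [6.5, -26.5, 9.7, 6, 0, 0, 5], [6.5, -26.5, 9.7, 6, 0, 0, 5]]}}

```text
clock: 12.95
position: [0.5786, 0.0231, 0.0634]
tool_rot: [-3.141, -0.001, 1.572]
force: [0.9, 0.5, 0.4]
grip_width: 0.0647
finger_force: 0.0
```

Run:
```python
from h import *
rel((.581,.0225,.006,90))
```

```text
t 12.95 p [0.5786 0.0231 0.0634] rpy [-180.    -0.    90.1] F [0.9 0.5 0.4] w 0.0647 q [ 0.17  0.66 -0.45  1.81  0.39  0.76 -0.48]
(0.581, 0.0225, -0.029000000000000005, 90) -> [-0.07  0.24  9.24] [-0.  -0.   0.1]
```

Emit:
{"op": "servo_tool", "data": {"plan": [[6.5, -0.1, 0.2, 4, 0, 0, 0], [6.5, -0.1, 0.2, 7.5, 0, 0, 0], [6.5, -0.1, 0.2, 9.3, 0, 0, 0], [6.5, -0.1, 0.2, 9.3, 0, 0, 0], [2.5, -0.1, 0.2, 9.3, 0, 0, 0], [2.5, -0.1, 0.2, 9.3, 0, 0, 0], [2.5, -0.1, 0.2, 9.3, 0, 0, 0], [2.5, -0.1, 0.2, 9.3, 0, 0, 0], [2.5, -0.1, 0.2, 9.3, 0, 0, 0]]}}

```text
clock: 13.85
position: [0.582, 0.0215, -0.0276]
tool_rot: [3.139, -0.001, 1.572]
force: [-3.0, 2.8, 10.2]
grip_width: 0.0352
finger_force: 58.9
```

Run:
```python
from h import *
rel((.581,.0225,.14,90),(*box(-.05,.07),.14,94.9),(*box(-.05,.07),.025,94.9))
```

```text
t 13.85 p [ 0.582   0.0215 -0.0276] rpy [179.9  -0.   90. ] F [-3.   2.8 10.2] w 0.0352 q [ 0.12  0.79 -0.38  1.84  0.48  0.6  -0.55]
(0.581, 0.0225, 0.10500000000000001, 90) -> [  0.11  -0.06 -13.26] [ 0.1 -0.   0. ]
(np.float64(0.46652667542350496), np.float64(0.19670355057083894), 0.10500000000000001, 94.9) -> [ 17.54 -11.5  -13.28] [ 0.1 -0.  -4.9]
(np.float64(0.46652667542350496), np.float64(0.19670355057083894), -0.010000000000000002, 94.9) -> [ 17.53 -11.52  -1.78] [ 0.1 -0.  -4.9]
```

Emit:
{"op": "servo_tool", "data": {"plan": [[2.5, 0, 0, -5, 0, 0, 0], [2.5, 0, 0, -10, 0, 0, 0], [2.5, 2, -1.5, -13.3, 0, 0, -2], [2.5, 6, -4, -13.3, 0, 0, -5], [2.5, 10, -7, -13.3, 0, 0, -5], [2.5, 14, -9.5, -13.3, 0, 0, -5], [2.5, 17.5, -11.5, -13.3, 0, 0, -5], [2.5, 17.5, -11.5, -13.3, 0, 0, -5], [2.5, 17.5, -11.5, -13.3, 0, 0, -5], [2.5, 17.5, -11.5, -13.3, 0, 0, -5]]}}

```text
clock: 14.85
position: [0.4666, 0.1948, 0.104]
tool_rot: [3.141, 0.0, 1.657]
force: [-0.3, 0.2, -2.7]
grip_width: 0.035
finger_force: 61.1
```

Emit:
{"op": "servo_tool", "data": {"plan": [[2.5, 0, 0, 4, 0, 0, 0], [2.5, 0, 0, 8, 0, 0, 0], [2.5, 0, 0, 10.5, 0, 0, 0], [2.5, 0, 0, 11.5, 0, 0, 0], [2.5, 0, 0, 11.5, 0, 0, 0], [6.5, 0, 0, 11.5, 0, 0, 0], [6.5, 0, 0, 11.5, 0, 0, 0], [6.5, 0, 0, 11.5, 0, 0, 0], [6.5, 0, 0, 7.5, 0, 0, 0], [6.5, 0, 0, 3, 0, 0, 0]]}}

```text
clock: 15.85
position: [0.465, 0.1954, 0.0739]
tool_rot: [-3.139, 0.0, 1.659]
force: [1.0, 0.2, 0.6]
grip_width: 0.0652
finger_force: 0.0
```

Run:
```python
from h import *
fits()
rel((.678,-.0725,.12,60),(.678,-.0725,.01,60))
```

```text
160 [295.8 155.8] [0.7642 0.0421]
252 [330.9 160.5] [ 0.753  -0.0579]
122 [301.1 183.7] [0.6836 0.0253]
153 [335.  186.5] [ 0.6774 -0.0703]
t 15.9 p [0.4679 0.197  0.0808] rpy [ 1.797e+02 -1.000e-01  9.510e+01] F [ 6.1  2.4 10.8] w 0.0651 q [-0.13  0.54 -0.52  1.99  0.41  0.7  -0.81]
(0.678, -0.0725, 0.08499999999999999, 60) -> [-28.7   18.55  -0.37] [ 0.3 -0.2 35.1]
(0.678, -0.0725, -0.025, 60) -> [-28.72  18.49  10.63] [ 0.3 -0.2 35.1]
```

Emit:
{"op": "servo_tool", "data": {"plan": [[6.5, 0, 0, -5, 0, 0, 0], [6.5, -4, 2.5, -5, 0, 0, 6], [6.5, -8, 5, -5, 0, 0, 12], [6.5, -12, 8, -5, 0, 0, 18], [6.5, -16.5, 10.5, -5, 0, 0, 25], [6.5, -20.5, 13, -3, 0, 0, 30], [6.5, -25, 16, 0, 0, 0, 35], [6.5, -28.7, 18.5, 2, 0, 0, 35], [6.5, -28.7, 18.5, 2, 0, 0, 35], [6.5, -28.7, 18.5, 2, 0, 0, 35]]}}

```text
clock: 16.9
position: [0.6753, -0.0761, 0.0521]
tool_rot: [-3.14, 0.001, 1.045]
force: [-1.1, 0.9, 0.2]
grip_width: 0.0648
finger_force: 0.0
```

Run:
```python
from h import *
rel((.678,-.0725,.01,60))
```

```text
t 16.9 p [ 0.6753 -0.0761  0.0521] rpy [-179.9    0.    59.9] F [-1.1  0.9  0.2] w 0.0648 q [ 0.22  0.79 -0.32  1.53  0.3   0.87 -0.73]
(0.678, -0.0725, -0.025, 60) -> [0.45 0.06 7.71] [-0.1  0.  -0.1]
```

Emit:
{"op": "servo_tool", "data": {"plan": [[6.5, 0.4, 0, 3, 0, 0, 0], [6.5, 0.4, 0, 6, 0, 0, 0], [6.5, 0.4, 0, 7.7, 0, 0, 0], [6.5, 0.4, 0, 7.7, 0, 0, 0], [2.5, 0.4, 0, 7.7, 0, 0, 0], [2.5, 0.4, 0, 7.7, 0, 0, 0], [2.5, 0.4, 0, 7.7, 0, 0, 0], [2.5, 0.4, 0, 7.7, 0, 0, 0], [2.5, 0.4, 0, 7.7, 0, 0, 0]]}}

```text
clock: 17.8
position: [0.6784, -0.0704, -0.0215]
tool_rot: [3.139, -0.001, 1.048]
force: [-1.8, 0.3, 6.5]
grip_width: 0.0363
finger_force: 59.3
```

Run:
```python
from h import *
rel((.678,-.0725,.14,60),(*box(-.05,-.07),.14,94.9),(*box(-.05,-.07),.028,94.9))
```

```text
t 17.8 p [ 0.6784 -0.0704 -0.0215] rpy [ 1.799e+02 -1.000e-01  6.000e+01] F [-1.8  0.3  6.5] w 0.0363 q [ 0.2   0.88 -0.3   1.55  0.33  0.75 -0.76]
(0.678, -0.0725, 0.10500000000000001, 60) -> [ -0.19   0.1  -12.65] [ 0.1 -0.1  0. ]
(np.float64(0.6060150168902319), np.float64(0.20866191981007043), 0.10500000000000001, 94.9) -> [ 20.57 -20.19 -12.67] [  0.1  -0.  -34.9]
(np.float64(0.6060150168902319), np.float64(0.20866191981007043), -0.007000000000000003, 94.9) -> [ 20.56 -20.21  -1.47] [  0.1  -0.  -34.9]
```

Emit:
{"op": "servo_tool", "data": {"plan": [[2.5, 0, 0, -5, 0, 0, 0], [2.5, 0, 0, -10, 0, 0, 0], [2.5, 2, -2, -12.7, 0, 0, -6], [2.5, 5, -5, -12.7, 0, 0, -12], [2.5, 8, -8, -12.7, 0, 0, -18], [2.5, 11.5, -11.5, -12.7, 0, 0, -25], [2.5, 15, -15, -12.7, 0, 0, -32], [2.5, 18, -18, -12.7, 0, 0, -35], [2.5, 20.6, -20.2, -12.7, 0, 0, -35], [2.5, 20.6, -20.2, -12.7, 0, 0, -35]]}}

```text
clock: 18.8
position: [0.6038, 0.215, 0.105]
tool_rot: [3.14, -0.003, 1.665]
force: [0.3, -0.8, -1.4]
grip_width: 0.0363
finger_force: 60.9
```

Emit:
{"op": "servo_tool", "data": {"plan": [[2.5, 0, 0, 0, 0, 0, 0], [2.5, 0, 0, 0, 0, 0, 0], [2.5, 0, 0, 4, 0, 0, 0], [2.5, 0, 0, 8, 0, 0, 0], [2.5, 0, 0, 10.2, 0, 0, 0], [2.5, 0, 0, 11.2, 0, 0, 0], [2.5, 0, 0, 11.2, 0, 0, 0], [6.5, 0, 0, 11.2, 0, 0, 0], [6.5, 0, 0, 11.2, 0, 0, 0], [6.5, 0, 0, 11.2, 0, 0, 0]]}}

```text
clock: 19.8
position: [0.6058, 0.2085, -0.0081]
tool_rot: [3.141, -0.0, 1.658]
force: [-0.7, 0.0, 0.2]
grip_width: 0.0651
finger_force: 0.0
```

Emit:
{"op": "servo_tool", "data": {"plan": [[6.5, 0, 0, -4, 0, 0, 0], [6.5, 0, 0, -8, 0, 0, 0], [6.5, 0, 0, -11, 0, 0, 0], [6.5, 0, 0, -11, 0, 0, 0]]}}

```text
clock: 20.2
position: [0.6075, 0.2096, 0.106]
tool_rot: [3.135, -0.002, 1.658]
force: [-0.0, 0.4, -0.1]
grip_width: 0.0652
finger_force: 0.0
```

Run:
```python
from h import *
fits()
rel((.684,.0235,.12,20),(.684,.0235,.012,20))
```

```text
160 [295.8 155.8] [0.7642 0.0421]
251 [330.9 160.5] [ 0.7529 -0.0578]
121 [301.2 183.7] [0.6834 0.0252]
t 20.25 p [0.6065 0.209  0.1037] rpy [179.8  -0.   95. ] F [ 0.6 -0.9 -0.5] w 0.0649 q [-0.1   0.69 -0.5   1.62  0.39  0.93 -0.65]
(0.684, 0.0235, 0.08499999999999999, 20) -> [-19.16   6.1    1.87] [ 0.1 -0.2 75. ]
(0.684, 0.0235, -0.023000000000000003, 20) -> [-19.16   6.06  12.67] [ 0.1 -0.2 75. ]
```

Emit:
{"op": "servo_tool", "data": {"plan": [[6.5, -3.5, 1, 0, 0, 0, 8], [6.5, -7, 2, 0, 0, 0, 16], [6.5, -10.5, 3, 0, 0, 0, 25], [6.5, -14, 4.5, 0, 0, 0, 33], [6.5, -17, 5.5, 0, 0, 0, 42], [6.5, -19.2, 6.1, 2, 0, 0, 50], [6.5, -19.2, 6.1, 2, 0, 0, 58], [6.5, -19.2, 6.1, 2, 0, 0, 67], [6.5, -19.2, 6.1, 2, 0, 0, 75], [6.5, -19.2, 6.1, 2, 0, 0, 75]]}}

```text
clock: 21.25
position: [0.6825, 0.0229, 0.0805]
tool_rot: [3.141, 0.001, 0.347]
force: [0.0, 0.7, -0.6]
grip_width: 0.0651
finger_force: 0.0
```

Emit:
{"op": "servo_tool", "data": {"plan": [[6.5, 0, 0, 0, 0, 0, 0], [6.5, 0, 0, 0, 0, 0, 0]]}}

```text
clock: 21.45
position: [0.6827, 0.0229, 0.0811]
tool_rot: [-3.141, 0.0, 0.353]
force: [-0.2, 0.9, -0.2]
grip_width: 0.065
finger_force: 0.0
```

Run:
```python
from h import *
rel((.684,.0235,.012,20))
```

```text
t 21.45 p [0.6827 0.0229 0.0811] rpy [-180.     0.    20.2] F [-0.2  0.9 -0.2] w 0.065 q [-0.02  0.74 -0.16  1.52  0.14  0.9  -1.45]
(0.684, 0.0235, -0.023000000000000003, 20) -> [ 1.500e-01 -1.000e-02  1.041e+01] [-0.   0.   0.2]
```

Emit:
{"op": "servo_tool", "data": {"plan": [[6.5, 0.1, 0, 4, 0, 0, 0], [6.5, 0.1, 0, 8, 0, 0, 0], [6.5, 0.1, 0, 10.4, 0, 0, 0], [6.5, 0.1, 0, 10.4, 0, 0, 0], [2.5, 0.1, 0, 10.4, 0, 0, 0], [2.5, 0.1, 0, 10.4, 0, 0, 0], [2.5, 0.1, 0, 10.4, 0, 0, 0], [2.5, 0.1, 0, 10.4, 0, 0, 0], [2.5, 0.1, 0, 10.4, 0, 0, 0]]}}

```text
clock: 22.35
position: [0.6851, 0.0233, -0.0206]
tool_rot: [3.141, -0.003, 0.35]
force: [-0.0, -1.0, 9.4]
grip_width: 0.0391
finger_force: 60.8
```

Run:
```python
from h import *
rel((.684,.0235,.14,20),(*box(.03,-.07),.14,94.9),(*box(.03,-.07),.03,94.9))
```

```text
t 22.35 p [ 0.6851  0.0233 -0.0206] rpy [180.   -0.2  20. ] F [-0.  -1.   9.4] w 0.0391 q [-0.03  0.87 -0.15  1.55  0.17  0.73 -1.47]
(0.684, 0.0235, 0.10500000000000001, 20) -> [ -0.06  -0.05 -12.56] [ 0.  -0.2  0. ]
(np.float64(0.5991816630392425), np.float64(0.28836954350534294), 0.10500000000000001, 94.9) -> [  1.05 -27.84 -12.58] [  0.1  -0.1 -74.9]
(np.float64(0.5991816630392425), np.float64(0.28836954350534294), -0.0050000000000000044, 94.9) -> [  1.02 -27.85  -1.58] [  0.1  -0.1 -74.9]
```

Emit:
{"op": "servo_tool", "data": {"plan": [[2.5, 0, 0, -5, 0, 0, 0], [2.5, 0, 0, -10, 0, 0, 0], [2.5, 0, -3, -12.6, 0, 0, -8], [2.5, 0, -7, -12.6, 0, 0, -16], [2.5, 0, -11, -12.6, 0, 0, -24], [2.5, 0.5, -15, -12.6, 0, 0, -32], [2.5, 0.5, -19, -12.6, 0, 0, -40], [2.5, 1, -23, -12.6, 0, 0, -48], [2.5, 1, -26, -12.6, 0, 0, -56], [2.5, 1, -27.8, -12.6, 0, 0, -64]]}}

```text
clock: 23.35
position: [0.5969, 0.291, 0.1046]
tool_rot: [3.141, -0.001, 1.475]
force: [0.1, -1.0, -2.5]
grip_width: 0.0392
finger_force: 61.3
```

Emit:
{"op": "servo_tool", "data": {"plan": [[2.5, 0, 0, 0, 0, 0, -6], [2.5, 0, 0, 0, 0, 0, -11], [2.5, 0, 0, 0, 0, 0, -11], [2.5, 0, 0, 0, 0, 0, -11], [2.5, 0, 0, 0, 0, 0, -11]]}}

```text
clock: 23.85
position: [0.5982, 0.2878, 0.1038]
tool_rot: [3.141, -0.0, 1.656]
force: [0.4, 0.4, -2.6]
grip_width: 0.0396
finger_force: 61.3
```

Run:
```python
from h import *
rel((*box(.03,-.07),.03,94.9))
```

```text
t 23.85 p [0.5982 0.2878 0.1038] rpy [180.   -0.   94.9] F [ 0.4  0.4 -2.6] w 0.0396 q [-0.23  0.72 -0.5   1.55  0.39  0.97 -0.76]
(np.float64(0.5991816630392425), np.float64(0.28836954350534294), -0.0050000000000000044, 94.9) -> [ 0.05  0.1  10.88] [ 0. -0. -0.]
```

Emit:
{"op": "servo_tool", "data": {"plan": [[2.5, 0, 0.1, 4, 0, 0, 0], [2.5, 0, 0.1, 8, 0, 0, 0], [2.5, 0, 0.1, 10, 0, 0, 0], [2.5, 0, 0.1, 10.9, 0, 0, 0], [2.5, 0, 0.1, 10.9, 0, 0, 0], [6.5, 0, 0.1, 10.9, 0, 0, 0], [6.5, 0, 0.1, 10.9, 0, 0, 0], [6.5, 0, 0.1, 10.9, 0, 0, 0], [6.5, 0, 0.1, 7, 0, 0, 0], [6.5, 0, 0.1, 2, 0, 0, 0]]}}

```text
clock: 24.85
position: [0.5977, 0.2873, 0.0828]
tool_rot: [-3.138, 0.001, 1.659]
force: [1.1, 0.0, 1.2]
grip_width: 0.0654
finger_force: 0.0
```

Emit:
{"op": "servo_tool", "data": {"plan": [[6.5, 0, 0, -5, 0, 0, 0], [6.5, 0, 0, -10, 0, 0, 0], [6.5, 0, 0, -12, 0, 0, 0], [6.5, 0, 0, -12, 0, 0, 0]]}}

```text
clock: 25.25
position: [0.6003, 0.2888, 0.2075]
tool_rot: [3.136, -0.002, 1.658]
force: [0.1, 0.1, 0.5]
grip_width: 0.0645
finger_force: 0.0
```

Run:
```python
from h import *
im=grab("scene")
c=cv2.resize(im[80:260,310:490],(600,600),interpolation=cv2.INTER_CUBIC); cv2.imwrite("pics/v9.png",c)
rel((*box(.03,-.07),.40,94.9),(*box(.23,0),.40,94.9),(*box(.23,0),.275,94.9))
```

```text
t 25.3 p [0.5996 0.2881 0.2051] rpy [179.8  -0.   95. ] F [-0.5 -0.1 -0.2] w 0.0653 q [-0.21  0.62 -0.53  1.46  0.33  1.15 -0.71]
(np.float64(0.5991816630392425), np.float64(0.28836954350534294), 0.365, 94.9) -> [  0.04   0.   -15.99] [ 0.2 -0.   0.1]
(np.float64(0.5123541076784055), np.float64(0.48165941812390844), 0.365, 94.9) -> [ 20.05  -6.96 -15.99] [ 0.2 -0.   0.1]
(np.float64(0.5123541076784055), np.float64(0.48165941812390844), 0.24000000000000002, 94.9) -> [20.04 -7.   -3.49] [ 0.2 -0.   0.1]
```

View pics/v9.png

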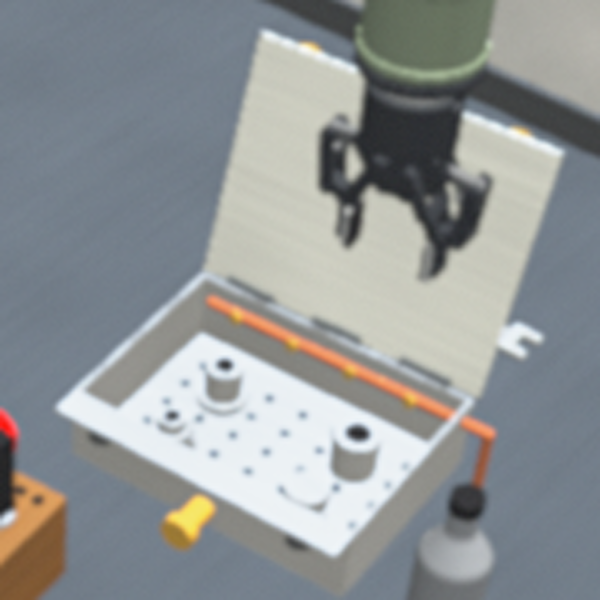

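All four fittings stand in the box: (225,385), (172,420), (355,450), (308,490) in the crop. Now the lid.

Emit:
{"op": "servo_tool", "data": {"plan": [[2, 0, 0, -5, 0, 0, 0], [0, 0, 0, -10, 0, 0, 0], [0, 0, 0, -16, 0, 0, 0], [0, 4.5, -1.5, -16, 0, 0, 0], [0, 9, -3, -16, 0, 0, 0], [0, 13.5, -4.5, -16, 0, 0, 0], [0, 18, -6, -16, 0, 0, 0], [0, 20, -7, -16, 0, 0, 0], [0, 20, -7, -16, 0, 0, 0], [0, 20, -7, -16, 0, 0, 0]]}}

```text
clock: 26.3
position: [0.5117, 0.4809, 0.3622]
tool_rot: [-3.141, 0.001, 1.659]
force: [0.5, -0.5, -0.1]
grip_width: -0.0003
finger_force: 0.0
```

Run:
```python
from h import *
rel((*box(.23,0),.275,94.9))
```

```text
t 26.3 p [0.5117 0.4809 0.3622] rpy [-1.799e+02  1.000e-01  9.510e+01] F [ 0.5 -0.5 -0.1] w -0.0003 q [-0.54  0.6  -0.57  1.09  0.31  1.53 -0.95]
(np.float64(0.5123541076784055), np.float64(0.48165941812390844), 0.24000000000000002, 94.9) -> [ 0.09  0.08 12.22] [-0.1  0.1  0.2]
```

Emit:
{"op": "servo_tool", "data": {"plan": [[0, 0.1, 0.1, 4, 0, 0, 0], [0, 0.1, 0.1, 8, 0, 0, 0], [0, 0.1, 0.1, 12.2, 0, 0, 0], [0, 0.1, 0.1, 12.2, 0, 0, 0], [0, 0.1, 0.1, 12.2, 0, 0, 0]]}}

```text
clock: 26.8
position: [0.5136, 0.4813, 0.2423]
tool_rot: [-3.142, 0.0, 1.657]
force: [-0.3, 0.3, 1.6]
grip_width: 0.0
finger_force: 0.0
```

Emit:
{"op": "servo_tool", "data": {"plan": [[0, -4, 0, -0.4, 0, 0, 0], [0, -8, 0, -0.8, 0, 0, 0], [0, -11.1, 0, -1.3, 0, 0, 0], [0, -14.6, 0, -1.3, 0, 0, 0], [0, -18.6, 0, -0.4, 0, 0, 0], [0, -21.4, 0, 0.9, 0, 0, 0], [0, -24, 0, 2.5, 0, 0, 0], [0, -26.3, 0, 4.5, 0, 0, 0], [0, -28.3, 0, 6.9, 0, 0, 0], [0, -28.3, 0, 6.9, 0, 0, 0]]}}

```text
clock: 27.8
position: [0.5385, 0.1968, 0.1725]
tool_rot: [3.141, 0.002, 1.655]
force: [-0.4, -0.1, -1.3]
grip_width: -0.0001
finger_force: 0.0
```

Emit:
{"op": "servo_tool", "data": {"plan": [[0, -1.5, 0, 2.7, 0, 0, 0], [0, -2.8, 0, 5.5, 0, 0, 0], [0, -3.4, 0, 7.5, 0, 0, 0], [0, -3.8, 0, 9.4, 0, 0, 0], [0, -3.9, 0, 10.6, 0, 0, 0], [0, -3.9, 0, 11.5, 0, 0, 0], [0, -3.9, 0, 12, 0, 0, 0], [0, -3.9, 0, 12, 0, 0, 0]]}}

```text
clock: 28.6
position: [0.5421, 0.1621, 0.0558]
tool_rot: [3.138, 0.001, 1.659]
force: [-12.9, -7.7, 47.0]
grip_width: 0.0001
finger_force: 23.4
```

Run:
```python
from h import *
rel((*box(-.092,0),.0915,94.9))
```

```text
t 28.6 p [0.5421 0.1621 0.0558] rpy [1.798e+02 1.000e-01 9.500e+01] F [-12.9  -7.7  47. ] w 0.0001 q [-0.06  0.65 -0.48  1.85  0.43  0.74 -0.69]
(np.float64(0.5398583569286378), np.float64(0.16083623275043663), 0.056499999999999995, 94.9) -> [-0.1  -0.24 -0.07] [0.2 0.1 0.1]
```

Emit:
{"op": "servo_tool", "data": {"plan": [[0, 0, 0, -5, 0, 0, 0], [0, 0, 0, -10, 0, 0, 0], [0, 0, 0, -15, 0, 0, 0], [5, 0, 0, -16.5, 0, 0, 0]]}}

```text
clock: 29.0
position: [0.5428, 0.163, 0.2237]
tool_rot: [3.134, -0.002, 1.659]
force: [-1.0, 0.3, -0.8]
grip_width: 0.0131
finger_force: 0.0
```

Run:
```python
from h import *
rel((.4525,-.0155,.25,186.4),(.4525,-.0155,.12,186.4))
```

```text
t 29.0 p [0.5428 0.163  0.2237] rpy [ 1.796e+02 -1.000e-01  9.510e+01] F [-1.   0.3 -0.8] w 0.0131 q [ 0.02  0.44 -0.58  1.71  0.27  1.06 -0.56]
(0.4525, -0.0155, 0.215, 186.4) -> [-16.99 -10.58   0.76] [  0.4   0.3 -91.3]
(0.4525, -0.0155, 0.08499999999999999, 186.4) -> [-17.01 -10.68  13.76] [  0.4   0.3 -91.3]
```

Emit:
{"op": "servo_tool", "data": {"plan": [[5, -2, -1, 0, 0, 0, -8], [5, -4, -2.5, 0, 0, 0, -17], [5, -6, -4, 0, 0, 0, -25], [5, -8, -5, 0, 0, 0, -34], [5, -10, -6.5, 0, 0, 0, -42], [5, -12, -7.5, 0, 0, 0, -51], [5, -14, -9, 0, 0, 0, -59], [5, -16, -10, 0.5, 0, 0, -68], [5, -17, -10.6, 0.5, 0, 0, -76], [5, -17, -10.6, 0.5, 0, 0, -85]]}}

```text
clock: 30.0
position: [0.4502, -0.0186, 0.2133]
tool_rot: [-3.14, 0.001, 3.139]
force: [0.3, 0.3, 0.0]
grip_width: 0.0497
finger_force: 0.0
```

Emit:
{"op": "servo_tool", "data": {"plan": [[5, 0, 0, 0, 0, 0, -6], [5, 0, 0, 0, 0, 0, -6], [5, 0, 0, 0, 0, 0, -6], [5, 0, 0, 0, 0, 0, -6]]}}

```text
clock: 30.4
position: [0.4504, -0.017, 0.2128]
tool_rot: [-3.141, 0.001, -3.046]
force: [0.3, -0.2, -0.3]
grip_width: 0.0501
finger_force: 0.0
```

Run:
```python
from h import *
rel((.4525,-.0155,.12,186.4))
im=grab("top","pics/top_shut.png"); sc=grab("scene","pics/scene_shut.png")
for y in(.1,-.1): print(proj(T,[*box(-.112,y),.1035]),proj(S,[*box(-.112,y),.1035]))
a=cv2.resize(im[150:300,195:285],(360,600),interpolation=cv2.INTER_CUBIC)
b=cv2.resize(sc[140:290,310:420],(440,600),interpolation=cv2.INTER_CUBIC)
cv2.imwrite("pics/v10.png",np.hstack([a,b]))
```

```text
t 30.4 p [ 0.4504 -0.017   0.2128] rpy [-180.     0.  -174.5] F [ 0.3 -0.2 -0.3] w 0.0501 q [ 0.67  0.33 -0.94  1.98  0.32  0.98  1.24]
(0.4525, -0.0155, 0.08499999999999999, 186.4) -> [-0.21  0.14 12.78] [-0.   0.  -0.9]
[258.29377804 266.14802527] [341.06162337 198.86683432]
[254.35684389 192.18794137] [401.36872939 230.17909838]
```

View pics/v10.png

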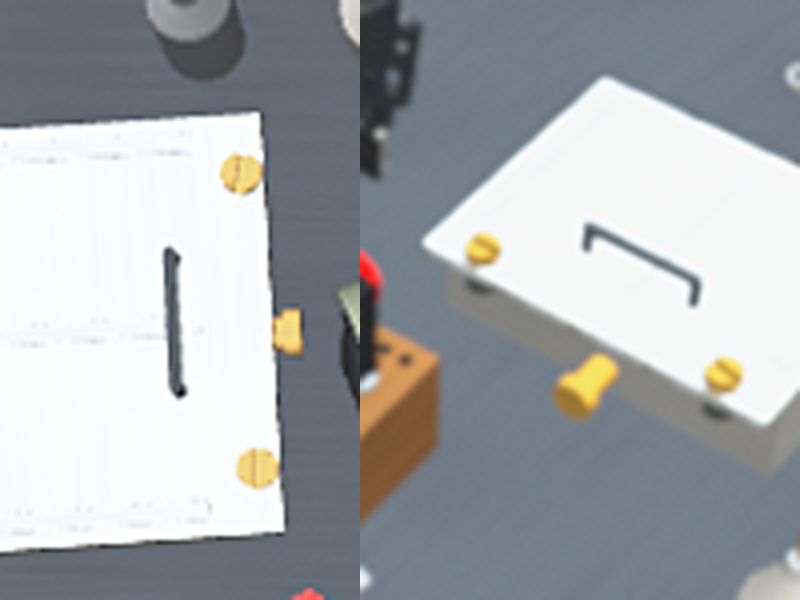

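Lid shut and flush. Screw heads in the top view: far (255.1,193.1) with slot tilted about 0.25 rad clockwise, near (259.4,266.6) with slot about 0.05 rad. Now the driver.

Emit:
{"op": "servo_tool", "data": {"plan": [[5, -0.2, 0.1, 4, 0, 0, -1], [5, -0.2, 0.1, 8, 0, 0, -1], [5, -0.2, 0.1, 11, 0, 0, -1], [5, -0.2, 0.1, 12.8, 0, 0, -1], [5, -0.2, 0.1, 12.8, 0, 0, -1], [1.5, -0.2, 0.1, 12.8, 0, 0, -1], [1.5, -0.2, 0.1, 12.8, 0, 0, -1], [1.5, -0.2, 0.1, 12.8, 0, 0, -1], [1.5, -0.2, 0.1, 12.8, 0, 0, -1], [1.5, -0.2, 0.1, 12.8, 0, 0, -1]], "force": 110}}

```text
clock: 31.5
position: [0.453, -0.016, 0.0857]
tool_rot: [-3.141, 0.002, -3.026]
force: [-2.5, 1.4, 9.3]
grip_width: 0.0252
finger_force: 99.7
```

Run:
```python
from h import *
rel((.4525,-.0155,.24,186.4))
t=cv2.imread("pics/top_shut.png"); s=cv2.imread("pics/scene_shut.png")
def brass(im,c,r=8):
    x,y=int(c[0])-r,int(c[1])-r
    h=cv2.cvtColor(im[y:y+2*r+1,x:x+2*r+1],cv2.COLOR_BGR2HSV)
    m=((h[...,1]>60)&(h[...,0]>10)&(h[...,0]<35))
    ys,xs=np.nonzero(m); cn=max(cv2.findContours(m.astype(np.uint8),0,2)[0],key=cv2.contourArea)
    (ex,ey),ax,an=cv2.fitEllipse(cv2.convexHull(cn)); 
    d=np.hypot(xs-ex,ys-ey)<4.2
    v=h[...,2].astype(float)[ys,xs]; w=np.clip(np.median(v[d])-v,0,None)*d
    X=np.c_[xs-np.average(xs,weights=w),ys-np.average(ys,weights=w)]; C=(X*w[:,None]).T@X/w.sum()
    ev,V=np.linalg.eigh(C); a=V[:,1]
    return (x+ex,y+ey),ax,m.sum(),np.degrees(np.arctan2(a[1],a[0])),ev,(x,y)
for n,tc,sc in(('near',(259,267),(340,201)),('far',(255,193),(400,233))):
    b=brass(t,tc); e=brass(s,sc); print(n,b,'\n S',e)
    # slot direction to world
    c=np.array(b[0]); u=np.array([np.cos(np.radians(b[3])),np.sin(np.radians(b[3]))])*5
    d=pl(T,c+u,.1035)-pl(T,c-u,.1035); print(' slot world deg',np.degrees(np.arctan2(d[1],d[0])),'pos top',pl(T,c,.1005)[:2],'tri',tri(b[0],e[0]),'S',pl(S,e[0],.1)[:2])
```

```text
t 31.5 p [ 0.453  -0.016   0.0857] rpy [-1.800e+02  1.000e-01 -1.734e+02] F [-2.5  1.4  9.3] w 0.0252 q [ 0.52  0.53 -0.79  2.11  0.58  0.72  1.03]
(0.4525, -0.0155, 0.205, 186.4) -> [ 1.000e-02  5.000e-02 -1.193e+01] [-0.   0.1  0.2]
near ((259.0454864501953, 266.404691696167), (9.48228931427002, 10.561726570129395), np.int64(84), np.float64(91.32901393580828), array([0.47222905, 5.55961073]), (251, 259)) 
 S ((340.2367057800293, 202.14169025421143), (8.169870376586914, 8.618939399719238), np.int64(57), np.float64(156.50166757877759), array([1.84225987, 4.59511418]), (332, 193))
 slot world deg -179.46388219231903 pos top [0.44155869 0.13063325] tri (array([0.44171643, 0.13075019, 0.09195657]), np.float64(0.0017580567660599412)) S [0.44662547 0.12360991]
far ((254.79576110839844, 192.66623210906982), (9.354745864868164, 10.40456485748291), np.int64(81), np.float64(95.88004404915941), array([0.85028811, 5.47793669]), (247, 185)) 
 S ((400.51327419281006, 233.35371112823486), (8.597627639770508, 9.138656616210938), np.int64(67), np.float64(139.60682299212212), array([2.95383475, 4.36116271]), (392, 225))
 slot world deg 176.16845454294076 pos top [0.64059275 0.14853495] tri (array([0.64164345, 0.14859122, 0.09240516]), np.float64(0.002139794327102926)) S [0.6448409  0.14147561]
```

Emit:
{"op": "servo_tool", "data": {"plan": [[1.5, 0, 0, -4, 0, 0, 0], [1.5, 0, 0, -8, 0, 0, 0], [1.5, 0, 0, -11, 0, 0, 0], [1.5, 0, 0, -13, 0, 0, 0], [1.5, 0, 0, -13, 0, 0, 0]]}}

```text
clock: 32.0
position: [0.4533, -0.0162, 0.2172]
tool_rot: [-3.14, 0.004, -3.027]
force: [0.4, -0.2, -1.8]
grip_width: 0.0247
finger_force: 100.2
```

Run:
```python
from h import *
rel((.4433,.128,.2507,180.5),(.4433,.128,.2312,180.5))
```

```text
t 32.0 p [ 0.4533 -0.0162  0.2172] rpy [-179.9    0.3 -173.4] F [ 0.4 -0.2 -1.8] w 0.0247 q [ 0.68  0.33 -0.95  1.97  0.33  0.99  1.26]
(0.4433, 0.128, 0.21569999999999998, 180.5) -> [-0.65 14.45  0.13] [-0.1  0.3  6.1]
(0.4433, 0.128, 0.19619999999999999, 180.5) -> [-0.64 14.45  2.08] [-0.1  0.3  6.1]
```

Emit:
{"op": "servo_tool", "data": {"plan": [[1.5, -0.2, 4, 0, 0, 0, 2], [1.5, -0.4, 8, 0, 0, 0, 4], [1.5, -0.6, 12, 0, 0, 0, 6], [1.5, -0.6, 14.4, 0, 0, 0, 6], [1.5, -0.6, 14.4, 0, 0, 0, 6], [1.5, -0.6, 14.4, 1, 0, 0, 6], [1.5, -0.6, 14.4, 2, 0, 0, 6], [1.5, -0.6, 14.4, 2, 0, 0, 6], [1.5, -0.6, 14.4, 2, 0, 0, 6]]}}

```text
clock: 32.9
position: [0.4413, 0.127, 0.194]
tool_rot: [-3.142, -0.001, -3.132]
force: [-0.3, 0.5, -2.0]
grip_width: 0.025
finger_force: 100.2
```

Run:
```python
from h import *
rel((.4433,.128,.2312,180.5))
im=grab("scene","pics/hover1.png")
cv2.imwrite("pics/v11.png",cv2.resize(im[165:215,305:375],(784,560),interpolation=cv2.INTER_CUBIC))
p=bot.observe()['position']; e=[p[0],p[1],p[2]+.035-.1157]
print(proj(S,e),proj(S,[p[0],p[1],.1035]))
```

```text
t 32.9 p [0.4413 0.127  0.194 ] rpy [-1.800e+02 -1.000e-01 -1.794e+02] F [-0.3  0.5 -2. ] w 0.025 q [ 0.34  0.38 -0.93  1.99  0.38  0.96  0.79]
(0.4433, 0.128, 0.19619999999999999, 180.5) -> [-0.2   0.1  -0.22] [-0.  -0.1  0.1]
[339.80753342 197.096964  ] [339.74052198 199.72079291]
```

View pics/v11.png

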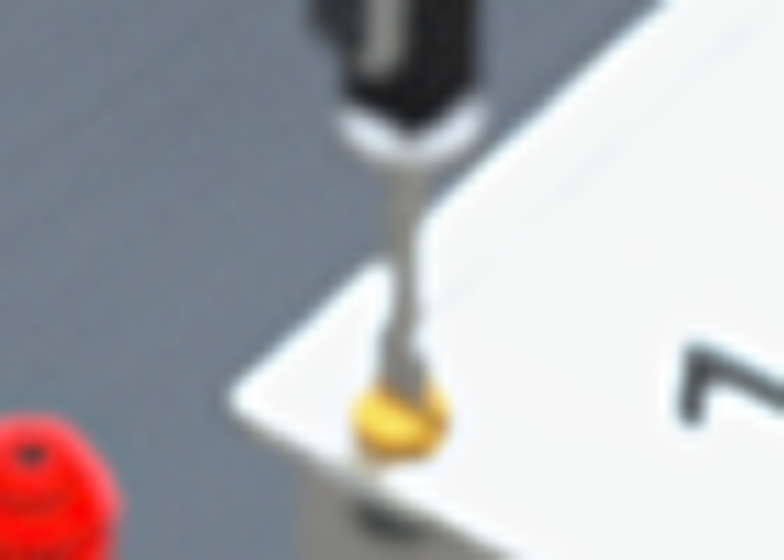

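Blade end is at crop (405,395) just over the near head centred at (400,415). The blade runs along world x, parallel to the slot. The scene bias agrees with the hand, so I'm using the top-camera position: shift +3.5 mm in y and lower.

Emit:
{"op": "servo_tool", "data": {"plan": [[1.5, 0, 0.35, 0, 0, 0, 0], [1.5, 0, 0.35, 0.5, 0, 0, 0], [1.5, 0, 0.35, 1, 0, 0, 0], [1.5, 0, 0.35, 1, 0, 0, 0]]}}

```text
clock: 33.35
position: [0.441, 0.131, 0.1837]
tool_rot: [-3.141, -0.001, -3.131]
force: [0.8, -1.2, -2.1]
grip_width: 0.0249
finger_force: 100.2
```

Emit:
{"op": "servo_tool", "data": {"plan": [[1.5, 0, 0, 0.2, 0, 0, 0], [1.5, 0, 0, 0.2, 0, 0, 0]]}}

```text
clock: 33.55
position: [0.4413, 0.1311, 0.1822]
tool_rot: [-3.142, -0.0, -3.131]
force: [0.4, -0.0, -1.3]
grip_width: 0.0253
finger_force: 100.2
```

Run:
```python
from h import *
rel((.4412,.1305,.2192,180.5))
```

```text
t 33.55 p [0.4413 0.1311 0.1822] rpy [-180.    -0.  -179.4] F [ 0.4 -0.  -1.3] w 0.0253 q [ 0.31  0.4  -0.92  2.    0.4   0.93  0.77]
(0.4412, 0.1305, 0.1842, 180.5) -> [ 0.01 -0.06 -0.2 ] [-0.  -0.   0.1]
```

Emit:
{"op": "servo_tool", "data": {"plan": [[1.5, 0, 0, 0.2, 0, 0, 0], [1.5, 0, 0, 0.2, 0, 0, 0]]}}

```text
clock: 33.75
position: [0.4413, 0.1311, 0.1802]
tool_rot: [-3.142, -0.0, -3.131]
force: [0.1, 0.7, -2.7]
grip_width: 0.0248
finger_force: 100.2
```

Emit:
{"op": "servo_tool", "data": {"plan": [[1.5, 0, 0, 0.15, 0, 0, 0], [1.5, 0, 0, 0.15, 0, 0, 0]]}}

```text
clock: 33.95
position: [0.4413, 0.1311, 0.1788]
tool_rot: [-3.142, -0.0, -3.131]
force: [-0.5, -0.5, -1.7]
grip_width: 0.0248
finger_force: 100.2
```

Emit:
{"op": "servo_tool", "data": {"plan": [[1.5, 0, 0, 0.15, 0, 0, 0], [1.5, 0, 0, 0.15, 0, 0, 0]]}}

```text
clock: 34.15
position: [0.4413, 0.1311, 0.1773]
tool_rot: [-3.142, -0.0, -3.131]
force: [0.1, -0.5, -2.8]
grip_width: 0.0249
finger_force: 100.2
```

Emit:
{"op": "servo_tool", "data": {"plan": [[1.5, 0, 0, 0.15, 0, 0, 0], [1.5, 0, 0, 0.15, 0, 0, 0]]}}

```text
clock: 34.35
position: [0.4416, 0.1312, 0.1761]
tool_rot: [-3.142, 0.0, -3.131]
force: [-1.0, -1.9, 3.8]
grip_width: 0.025
finger_force: 101.2
```

Emit:
{"op": "servo_tool", "data": {"plan": [[1.5, 0, 0, 0.1, 0, 0, 0], [1.5, 0, 0, 0.1, 0, 0, 0]]}}

```text
clock: 34.55
position: [0.4419, 0.1314, 0.1757]
tool_rot: [-3.141, 0.001, -3.131]
force: [-2.8, -3.0, 19.6]
grip_width: 0.025
finger_force: 103.4
```

Emit:
{"op": "servo_tool", "data": {"plan": [[1.5, 0, 0, -0.15, 0, 0, 0], [1.5, 0, 0, -0.15, 0, 0, 8], [1.5, 0, 0, -0.15, 0, 0, 16], [1.5, 0, 0, -0.15, 0, 0, 24], [1.5, 0, 0, -0.15, 0, 0, 32], [1.5, 0, 0, -0.15, 0, 0, 40], [1.5, 0, 0, -0.15, 0, 0, 48], [1.5, 0, 0, -0.15, 0, 0, 56], [1.5, 0, 0, -0.15, 0, 0, 64], [1.5, 0, 0, -0.15, 0, 0, 72]]}}

```text
clock: 35.55
position: [0.4419, 0.1312, 0.1765]
tool_rot: [3.14, 0.0, 1.89]
force: [3.0, -1.5, -2.6]
grip_width: 0.0251
finger_force: 100.1
```

Emit:
{"op": "servo_tool", "data": {"plan": [[1.5, 0, 0, 0, 0, 0, 6], [1.5, 0, 0, 0, 0, 0, 12], [1.5, 0, 0, 0, 0, 0, 16], [1.5, 0, 0, 0, 0, 0, 19], [1.5, 0, 0, 0, 0, 0, 19], [1.5, 0, 0, 0, 0, 0, 19]]}}

```text
clock: 36.15
position: [0.442, 0.1312, 0.1765]
tool_rot: [3.14, -0.0, 1.566]
force: [5.6, -1.7, -3.7]
grip_width: 0.0248
finger_force: 99.9
```

Run:
```python
from h import *
rel(); print(bot.observe()['moment'])
```

```text
t 36.15 p [0.442  0.1312 0.1765] rpy [179.9  -0.   89.7] F [ 5.6 -1.7 -3.7] w 0.0248 q [ 0.03  0.33 -0.55  2.02  0.23  0.86 -0.65]
[-0.45855548 -1.75022905  0.06540944]
```

Emit:
{"op": "servo_tool", "data": {"plan": [[1.5, 0, 0, 0, 0, 0, 3], [1.5, 0, 0, 0, 0, 0, 6], [1.5, 0, 0, 0, 0, 0, 6]]}}

```text
clock: 36.45
position: [0.4421, 0.1311, 0.1765]
tool_rot: [3.14, -0.0, 1.459]
force: [6.9, -1.6, -3.4]
grip_width: 0.0247
finger_force: 99.8
```

Run:
```python
from h import *
rel((.64,.148,.26,180)); print(bot.observe()['moment'])
```

```text
t 36.45 p [0.4421 0.1311 0.1765] rpy [179.9  -0.   83.6] F [ 6.9 -1.6 -3.4] w 0.0247 q [ 0.02  0.32 -0.53  2.02  0.22  0.85 -0.75]
(0.64, 0.148, 0.225, 180) -> [ 3.88 19.49 -4.82] [  0.1   0.  -96.4]
[-0.57681962 -1.97436817  0.06292155]
```

Emit:
{"op": "servo_tool", "data": {"plan": [[1.5, 0, 0, 0, 0, 0, 3], [1.5, 0, 0, 0, 0, 0, 5], [1.5, 0, 0, 0, 0, 0, 5]]}}

```text
clock: 36.75
position: [0.4423, 0.1311, 0.1765]
tool_rot: [3.14, -0.0, 1.373]
force: [7.8, -2.8, -4.5]
grip_width: 0.0248
finger_force: 99.9
```

Run:
```python
from h import *
rel((.64,.148,.26,180)); print(bot.observe()['moment'])
```

```text
t 36.75 p [0.4423 0.1311 0.1765] rpy [179.9  -0.   78.7] F [ 7.8 -2.8 -4.5] w 0.0248 q [ 0.    0.32 -0.51  2.02  0.21  0.85 -0.82]
(0.64, 0.148, 0.225, 180) -> [ 5.54 19.06 -4.81] [ 1.000e-01  1.000e-01 -1.013e+02]
[-0.71250937 -2.46026976  0.4030424 ]
```

Emit:
{"op": "servo_tool", "data": {"plan": [[1.5, 0, 0, 0, 0, 0, -4], [1.5, 0, 0, 0, 0, 0, -10], [1.5, 0, 0, -1, 0, 0, -10], [1.5, 0, 0, -3, 0, 0, -10], [1.5, 0, 0, -5, 0, 0, -12], [1.5, 0, 0, -5, 0, 0, -12]]}}

```text
clock: 37.35
position: [0.442, 0.1318, 0.2287]
tool_rot: [3.139, -0.001, 1.581]
force: [0.3, -0.1, -2.4]
grip_width: 0.0249
finger_force: 100.4
```

Run:
```python
from h import *
rel((.6406,.149,.2615,175.5)); print(bot.observe()['moment'])
```

```text
t 37.35 p [0.442  0.1318 0.2287] rpy [ 1.799e+02 -1.000e-01  9.060e+01] F [ 0.3 -0.1 -2.4] w 0.0249 q [ 0.06  0.26 -0.58  1.95  0.17  0.97 -0.58]
(0.6406, 0.149, 0.2265, 175.5) -> [ 1.52 19.88  0.27] [  0.2   0.1 -84.9]
[0.05330458 0.0055019  0.05822469]
```

Emit:
{"op": "servo_tool", "data": {"plan": [[1.5, 0.2, 2, 0, 0, 0, -8], [1.5, 0.3, 4, 0, 0, 0, -17], [1.5, 0.4, 7, 0, 0, 0, -25], [1.5, 0.5, 10, 0, 0, 0, -34], [1.5, 0.8, 13, 0, 0, 0, -42], [1.5, 1, 16, 0, 0, 0, -51], [1.5, 1.3, 18, 0, 0, 0, -59], [1.5, 1.5, 19.9, 0, 0, 0, -68], [1.5, 1.5, 19.9, 0, 0, 0, -76], [1.5, 1.5, 19.9, 0, 0, 0, -85]]}}

```text
clock: 38.35
position: [0.6398, 0.1485, 0.2252]
tool_rot: [-3.142, -0.002, 3.063]
force: [-0.9, 0.1, -1.6]
grip_width: 0.0249
finger_force: 100.5
```

Emit:
{"op": "servo_tool", "data": {"plan": [[1.5, 0, 0, 1.5, 0, 0, 0], [1.5, 0, 0, 2.5, 0, 0, 0], [1.5, 0, 0, 2.5, 0, 0, 0], [1.5, 0, 0, 2.5, 0, 0, 0]]}}

```text
clock: 38.75
position: [0.64, 0.1483, 0.201]
tool_rot: [-3.141, -0.001, 3.056]
force: [0.1, 0.7, -2.2]
grip_width: 0.0246
finger_force: 100.5
```

Run:
```python
from h import *
rel((.6406,.149,.2212,175.5)); print(bot.observe()['moment'])
```

```text
t 38.75 p [0.64   0.1483 0.201 ] rpy [-180.    -0.   175.1] F [ 0.1  0.7 -2.2] w 0.0246 q [ 0.16  0.68 -0.79  1.47  0.5   1.2   0.78]
(0.6406, 0.149, 0.1862, 175.5) -> [-0.06  0.07  1.48] [-0.  -0.  -0.4]
[-0.02382206 -0.01772656 -0.03957288]
```

Emit:
{"op": "servo_tool", "data": {"plan": [[1.5, 0, 0.1, 0.8, 0, 0, 1], [1.5, 0, 0.1, 1.5, 0, 0, 1], [1.5, 0, 0.1, 1.6, 0, 0, 1]]}}

```text
clock: 39.05
position: [0.6399, 0.1492, 0.1843]
tool_rot: [-3.141, -0.001, 3.04]
force: [0.1, -1.0, -1.9]
grip_width: 0.025
finger_force: 100.5
```

Emit:
{"op": "servo_tool", "data": {"plan": [[1.5, 0, 0, 0.1, 0, 0, 0], [1.5, 0, 0, 0.2, 0, 0, 0], [1.5, 0, 0, 0.2, 0, 0, 0]]}}

```text
clock: 39.35
position: [0.6404, 0.1494, 0.1838]
tool_rot: [3.141, 0.0, 3.041]
force: [-2.0, -0.8, 2.9]
grip_width: 0.0251
finger_force: 101.3
```

Emit:
{"op": "servo_tool", "data": {"plan": [[1.5, 0, 0, 0.1, 0, 0, 0], [1.5, 0, 0, 0.2, 0, 0, 0], [1.5, 0, 0, 0.2, 0, 0, 0]]}}

```text
clock: 39.65
position: [0.6404, 0.1488, 0.1814]
tool_rot: [-3.141, 0.0, 3.04]
force: [-2.0, -2.0, -2.1]
grip_width: 0.025
finger_force: 99.2
```

Emit:
{"op": "servo_tool", "data": {"plan": [[1.5, 0, 0, 0.15, 0, 0, 0], [1.5, 0, 0, 0.3, 0, 0, 0], [1.5, 0, 0, 0.3, 0, 0, 0]]}}

```text
clock: 39.95
position: [0.6401, 0.149, 0.1779]
tool_rot: [-3.141, -0.001, 3.041]
force: [-2.1, -3.0, -1.4]
grip_width: 0.0246
finger_force: 100.0
```

Emit:
{"op": "servo_tool", "data": {"plan": [[1.5, 0, 0, 0.15, 0, 0, 0], [1.5, 0, 0, 0.2, 0, 0, 0], [1.5, 0, 0, 0.2, 0, 0, 0]]}}

```text
clock: 40.25
position: [0.6402, 0.1491, 0.1763]
tool_rot: [-3.141, -0.0, 3.041]
force: [-0.9, -4.8, -2.7]
grip_width: 0.0246
finger_force: 99.3
```

Run:
```python
from h import *
rel((.6406,.149,.2212,175.5)); print(bot.observe()['moment'])
```

```text
t 40.25 p [0.6402 0.1491 0.1763] rpy [-180.    -0.   174.2] F [-0.9 -4.8 -2.7] w 0.0246 q [ 0.15  0.7  -0.78  1.5   0.52  1.16  0.75]
(0.6406, 0.149, 0.1862, 175.5) -> [-0.04 -0.   -0.99] [-0.  -0.  -1.3]
[-1.46042733  0.60909071 -0.0312051 ]
```

Emit:
{"op": "servo_tool", "data": {"plan": [[1.5, 0, 0, -0.05, 0, 0, 4], [1.5, 0, 0, -0.05, 0, 0, 12], [1.5, 0, 0, -0.05, 0, 0, 20], [1.5, 0, 0, -0.05, 0, 0, 28], [1.5, 0, 0, -0.05, 0, 0, 36], [1.5, 0, 0, -0.05, 0, 0, 44], [1.5, 0, 0, -0.05, 0, 0, 52], [1.5, 0, 0, -0.05, 0, 0, 60], [1.5, 0, 0, -0.05, 0, 0, 68], [1.5, 0, 0, -0.05, 0, 0, 75]]}}

```text
clock: 41.25
position: [0.6408, 0.1502, 0.1771]
tool_rot: [3.14, -0.001, 1.727]
force: [2.6, -1.5, -3.3]
grip_width: 0.0249
finger_force: 99.7
```

Emit:
{"op": "servo_tool", "data": {"plan": [[1.5, 0, 0, 0, 0, 0, 6], [1.5, 0, 0, 0, 0, 0, 11], [1.5, 0, 0, 0, 0, 0, 15], [1.5, 0, 0, 0, 0, 0, 15]]}}

```text
clock: 41.65
position: [0.6411, 0.1503, 0.1772]
tool_rot: [3.139, -0.001, 1.469]
force: [4.0, -1.1, -3.1]
grip_width: 0.0248
finger_force: 99.7
```

Emit:
{"op": "servo_tool", "data": {"plan": [[1.5, 0, 0, 0, 0, 0, 3], [1.5, 0, 0, 0, 0, 0, 6], [1.5, 0, 0, 0, 0, 0, 6]]}}

```text
clock: 41.95
position: [0.6414, 0.1501, 0.1773]
tool_rot: [3.139, -0.002, 1.366]
force: [7.7, 1.6, -3.0]
grip_width: 0.025
finger_force: 99.5
```

Run:
```python
from h import *
rel(); print(bot.observe()['moment'])
```

```text
t 41.95 p [0.6414 0.1501 0.1773] rpy [ 1.799e+02 -1.000e-01  7.830e+01] F [ 7.7  1.6 -3. ] w 0.025 q [-0.07  0.62 -0.39  1.51  0.25  1.06 -0.72]
[-0.25586673 -2.2710779   0.43666394]
```

Emit:
{"op": "servo_tool", "data": {"plan": [[1.5, 0, 0, 0, 0, 0, -5], [1.5, 0, 0, 0, 0, 0, -10], [1.5, 0, 0, -1, 0, 0, -10], [1.5, 0, 0, -3, 0, 0, -10], [1.5, 0, 0, -5, 0, 0, -12], [1.5, 0, 0, -5, 0, 0, -12]]}}

```text
clock: 42.55
position: [0.6412, 0.1504, 0.2299]
tool_rot: [3.138, -0.002, 1.575]
force: [0.5, -0.7, -2.6]
grip_width: 0.0249
finger_force: 101.0
```

Run:
```python
from h import *
rel((.453,-.016,.2587,96.6))
```

```text
t 42.55 p [0.6412 0.1504 0.2299] rpy [ 1.798e+02 -1.000e-01  9.030e+01] F [ 0.5 -0.7 -2.6] w 0.0249 q [-0.04  0.58 -0.45  1.45  0.26  1.17 -0.52]
(0.453, -0.016, 0.22369999999999998, 96.6) -> [-16.55 -18.9    0.52] [ 0.2 -0.1 -6.3]
```

Emit:
{"op": "servo_tool", "data": {"plan": [[1.5, -3, -3.4, 0, 0, 0, -3], [1.5, -6, -6.8, 0, 0, 0, -6], [1.5, -9, -10.2, 0, 0, 0, -6], [1.5, -12, -13.6, 0, 0, 0, -6], [1.5, -15, -17, 0, 0, 0, -6], [1.5, -16.5, -18.9, 0, 0, 0, -6], [1.5, -16.5, -18.9, 0, 0, 0, -6], [1.5, -16.5, -18.9, 0, 0, 0, -6], [1.5, -16.5, -18.9, 0, 0, 0, -6]]}}

```text
clock: 43.45
position: [0.4524, -0.0156, 0.2268]
tool_rot: [3.141, -0.001, 1.68]
force: [0.2, 1.0, -1.5]
grip_width: 0.0244
finger_force: 101.0
```

Run:
```python
from h import *
rel((.453,-.016,.1207,96.6))
t=grab("top","pics/top_scr.png")
# slot angle
def slot(c,r=8):
    x,y=c[0]-r,c[1]-r
    g=t[y:y+17,x:x+17,2].astype(int); return g
for n,c in(('near',(259,266)),('far',(255,193))): print(n);print(slot(c)[3:14,3:14])
```

```text
t 43.45 p [ 0.4524 -0.0156  0.2268] rpy [180.   -0.   96.2] F [ 0.2  1.  -1.5] w 0.0244 q [ 0.33  0.24 -0.5   1.98  0.14  0.96 -0.13]
(0.453, -0.016, 0.0857, 96.6) -> [-0.06  0.05 14.11] [ 0.  -0.  -0.4]
near
[[251 251 251 249 249 248 248 250 252 255 255]
 [251 250 247 242 242 240 241 243 244 255 255]
 [250 245 240 241 242 242 242 238 232 255 255]
 [248 241 242 243 243 243 243 242 234 241 242]
 [236 233 234 232 227 235 234 231 219 238 238]
 [235 229 230 226 218 230 230 229 235 251 241]
 [249 244 244 245 244 244 244 244 244 249 238]
 [247 241 241 242 241 242 242 242 244 247 236]
 [245 227 243 242 242 242 242 243 243 244 236]
 [249 229 244 243 242 242 242 239 222 233 252]
 [252 252 236 228 234 234 237 241 224 242 255]]
far
[[252 251 248 244 244 242 242 246 252 255 252]
 [252 247 242 241 242 242 241 242 245 254 255]
 [250 245 244 245 245 245 246 245 242 232 217]
 [240 222 218 219 219 219 218 220 228 231 206]
 [237 210 194 196 196 195 195 202 217 233 254]
 [245 246 248 249 249 248 248 248 249 254 248]
 [235 243 243 243 243 242 242 243 245 245 186]
 [249 228 244 243 243 243 243 245 243 231 203]
 [251 209 228 239 246 246 245 236 219 213 255]
 [254 241 203 212 227 220 215 181 190 250 255]
 [254 254 244 223 184 179 212 218 240 255 255]]
```

Both slots now run square to the edge, so the screws are locked. Next I'll put the driver back.

Emit:
{"op": "servo_tool", "data": {"plan": [[1.5, -0.1, 0, 3, 0, 0, -0.4], [1.5, -0.1, 0, 5, 0, 0, -0.4], [1.5, -0.1, 0, 6.5, 0, 0, -0.4], [1.5, -0.1, 0, 7.5, 0, 0, -0.4]]}}

```text
clock: 43.9
position: [0.4521, -0.0163, 0.1507]
tool_rot: [-3.141, -0.001, 1.687]
force: [-0.1, 2.3, -0.6]
grip_width: 0.0245
finger_force: 101.6
```

Emit:
{"op": "servo_tool", "data": {"plan": [[1.5, 0, 0, 2, 0, 0, 0], [1.5, 0, 0, 4, 0, 0, 0], [1.5, 0, 0, 5.5, 0, 0, 0], [1.5, 0, 0, 6.3, 0, 0, 0], [1.5, 0, 0, 6.6, 0, 0, 0], [1.5, 0, 0, 6.6, 0, 0, 0]]}}

```text
clock: 44.5
position: [0.4522, -0.0167, 0.0861]
tool_rot: [-3.142, -0.0, 1.687]
force: [-1.7, 5.0, -4.7]
grip_width: 0.0249
finger_force: 101.2
```

Run:
```python
from h import *
rel((.453,-.016,.1207,96.6))
```

```text
t 44.5 p [ 0.4522 -0.0167  0.0861] rpy [-180.    -0.    96.7] F [-1.7  5.  -4.7] w 0.0249 q [ 0.25  0.45 -0.43  2.12  0.31  0.63 -0.29]
(0.453, -0.016, 0.0857, 96.6) -> [0.06 0.09 0.04] [-0.  -0.   0.1]
```

Emit:
{"op": "servo_tool", "data": {"plan": [[5, 0, 0, 0, 0, 0, 0], [5, 0, 0, 0, 0, 0, 0], [5, 0, 0, 0, 0, 0, 0], [5, 0, 0, -4, 0, 0, 0], [5, 0, 0, -8, 0, 0, 0], [5, 0, 0, -12, 0, 0, 0], [5, 0, 0, -12, 0, 0, 0]]}}

```text
clock: 45.2
position: [0.4543, -0.0174, 0.2104]
tool_rot: [3.135, 0.002, 1.686]
force: [0.7, -0.2, -0.9]
grip_width: 0.0497
finger_force: 0.0
```

Run:
```python
from h import *
f=lambda o,k:(lambda u,v:(o[0]+(u+.5)/k-.5,o[1]+(v+.5)/k-.5)); t2=f((285,125),3.4)
a,b=pl(T,t2(320,452),.15),pl(T,t2(662,489),.15); d=b-a; print(a,b,np.linalg.norm(d),np.degrees(np.arctan2(d[1],d[0])),a+d*95/255)
print("sleeve mid",(pl(T,t2(391,460),.1617)+pl(T,t2(510,470),.1617))/2)
a,b=pl(T,t2(322,243),.17),pl(T,t2(610,287),.17);d=b-a;print("guard",a,b,np.linalg.norm(d),np.degrees(np.arctan2(d[1],d[0])))
print("tip",pl(T,t2(435,234),.107))
rel((.458,-.278,.2417,85),(.458,-.278,.1317,85))
```

```text
[ 0.46593999 -0.18026192  0.15      ] [ 0.44299143 -0.43946155  0.15      ] 0.2602135354800876 -95.0595617981009 [ 0.45739053 -0.27682649  0.15      ]
sleeve mid [ 0.45681829 -0.27681616  0.1617    ]
guard [ 0.6228222  -0.17876533  0.17      ] [ 0.59362099 -0.39708988  0.17      ] 0.22026874547336925 -97.61817730312247
tip [ 0.64625478 -0.27671828  0.107     ]
t 45.2 p [ 0.4543 -0.0174  0.2104] rpy [1.796e+02 1.000e-01 9.660e+01] F [ 0.7 -0.2 -0.9] w 0.0497 q [ 0.34  0.26 -0.51  2.    0.16  0.92 -0.14]
(0.458, -0.278, 0.2067, 85) -> [-25.93  -2.63   0.39] [ 0.4  0.  11.6]
(0.458, -0.278, 0.09670000000000001, 85) -> [-25.91  -2.7   11.39] [ 0.4  0.  11.6]
```

Emit:
{"op": "servo_tool", "data": {"plan": [[5, -5, -0.5, 0, 0, 0, 3], [5, -10, -1, 0, 0, 0, 6], [5, -15, -1.5, 0, 0, 0, 9], [5, -20, -2, 0, 0, 0, 11.6], [5, -24, -2.5, 0, 0, 0, 11.6], [5, -25.8, -2.6, 0, 0, 0, 11.6], [5, -25.8, -2.6, 0, 0, 0, 11.6], [5, -25.8, -2.6, 0, 0, 0, 11.6], [5, -25.8, -2.6, 0, 0, 0, 11.6]]}}

```text
clock: 46.1
position: [0.4561, -0.2755, 0.2059]
tool_rot: [-3.141, -0.0, 1.485]
force: [0.0, 0.8, -0.5]
grip_width: 0.0498
finger_force: 0.0
```

Run:
```python
from h import *
rel((.4572,-.277,.1317,85))
```

```text
t 46.1 p [ 0.4561 -0.2755  0.2059] rpy [-180.    -0.    85.1] F [ 0.   0.8 -0.5] w 0.0498 q [ 0.69  0.38 -0.34  1.82  0.15  0.97  0.2 ]
(0.4572, -0.277, 0.09670000000000001, 85) -> [-0.15  0.12 10.92] [-0.  -0.   0.1]
```

Emit:
{"op": "servo_tool", "data": {"plan": [[5, -0.1, 0.1, 4, 0, 0, 0], [5, -0.1, 0.1, 8, 0, 0, 0], [5, -0.1, 0.1, 10.9, 0, 0, 0], [5, -0.1, 0.1, 10.9, 0, 0, 0], [1, -0.1, 0.1, 10.9, 0, 0, 0], [1, -0.1, 0.1, 10.9, 0, 0, 0], [1, -0.1, 0.1, 10.9, 0, 0, 0], [1, -0.1, 0.1, 10.9, 0, 0, 0], [1, -0.1, 0.1, 10.9, 0, 0, 0]], "force": 120}}

```text
clock: 47.0
position: [0.459, -0.2781, 0.0991]
tool_rot: [3.137, 0.001, 1.484]
force: [4.7, 2.5, 8.4]
grip_width: 0.0203
finger_force: 118.1
```

Run:
```python
from h import *
rel((.4572,-.277,.301,85))
```

```text
t 47.0 p [ 0.459  -0.2781  0.0991] rpy [1.797e+02 1.000e-01 8.500e+01] F [4.7 2.5 8.4] w 0.0203 q [ 0.66  0.52 -0.3   1.91  0.22  0.73  0.14]
(0.4572, -0.277, 0.266, 85) -> [  0.07  -0.11 -16.69] [0.3 0.1 0. ]
```

Emit:
{"op": "servo_tool", "data": {"plan": [[1, 0, 0, -1, 0, 0, 0], [1, 0, 0, -3, 0, 0, 0], [1, 0, 0, -7, 0, 0, 0], [1, 0, 0, -11, 0, 0, 0], [1, 0, 0, -15, 0, 0, 0], [1, 0, 0, -17, 0, 0, 0], [1, 0, 0, -17, 0, 0, 0]]}}

```text
clock: 47.7
position: [0.4577, -0.2782, 0.2708]
tool_rot: [3.137, 0.002, 1.483]
force: [-0.8, 0.8, -2.8]
grip_width: 0.02
finger_force: 117.8
```

Run:
```python
from h import *
rel((.49,-.222,.301,172)); grab("scene","pics/rodup.png")
```

```text
t 47.7 p [ 0.4577 -0.2782  0.2708] rpy [1.797e+02 1.000e-01 8.500e+01] F [-0.8  0.8 -2.8] w 0.02 q [ 0.71  0.32 -0.35  1.73  0.12  1.11  0.23]
(0.49, -0.222, 0.266, 172) -> [5.88 2.73 0.48] [  0.1   0.3 -87. ]
```

Emit:
{"op": "servo_tool", "data": {"plan": [[1, 0.5, 0.2, 0, 0, 0, -8], [1, 1, 0.5, 0, 0, 0, -16], [1, 1.5, 0.8, 0, 0, 0, -24], [1, 2, 1, 0, 0, 0, -32], [1, 3, 1.5, 0, 0, 0, -40], [1, 4, 2, 0, 0, 0, -48], [1, 5, 2.3, 0, 0, 0, -56], [1, 5.9, 2.7, 0, 0, 0, -64], [1, 5.9, 2.7, 0, 0, 0, -72], [1, 5.9, 2.7, 0, 0, 0, -80]]}}

```text
clock: 48.75
position: [0.4882, -0.2207, 0.2659]
tool_rot: [3.141, -0.002, 2.887]
force: [-0.5, -0.0, -2.2]
grip_width: 0.0206
finger_force: 117.7
```

Emit:
{"op": "servo_tool", "data": {"plan": [[1, 0, 0, 0, 0, 0, -7], [1, 0, 0, 0, 0, 0, -7], [1, 0, 0, 0, 0, 0, -7], [1, 0, 0, 0, 0, 0, -7]]}}

```text
clock: 49.15
position: [0.4886, -0.2213, 0.2666]
tool_rot: [3.142, -0.001, 2.999]
force: [-0.2, 0.4, -2.2]
grip_width: 0.0198
finger_force: 117.6
```

Run:
```python
from h import *
rel((.4935,-.2247,.301,172),(.4935,-.2247,.186,172)); im=grab("scene","pics/rodrot.png")
p=bot.observe()['position']
e=np.radians(-8); L=p+[.16*np.cos(e),.16*np.sin(e),.054]; print('bend',proj(S,L),'ball',proj(S,L-[0,0,.125]),'tip',proj(S,[.6463,-.2767,.107]))
cv2.imwrite("pics/v12.png",cv2.resize(im[210:350,190:330],(600,600),interpolation=cv2.INTER_CUBIC))
```

```text
t 49.15 p [ 0.4886 -0.2213  0.2666] rpy [180.   -0.  171.8] F [-0.2  0.4 -2.2] w 0.0198 q [ 0.82  0.37 -0.67  1.72  0.25  1.14  1.51]
(0.4935, -0.2247, 0.266, 172) -> [-0.53 -0.27  0.06] [ 0.  -0.  -0.2]
(0.4935, -0.2247, 0.151, 172) -> [-0.54 -0.27 11.56] [ 0.  -0.  -0.2]
bend [297.84894488 261.3586224 ] ball [299.77774705 297.89776673] tip [290.75065973 329.45461064]
```

View pics/v12.png

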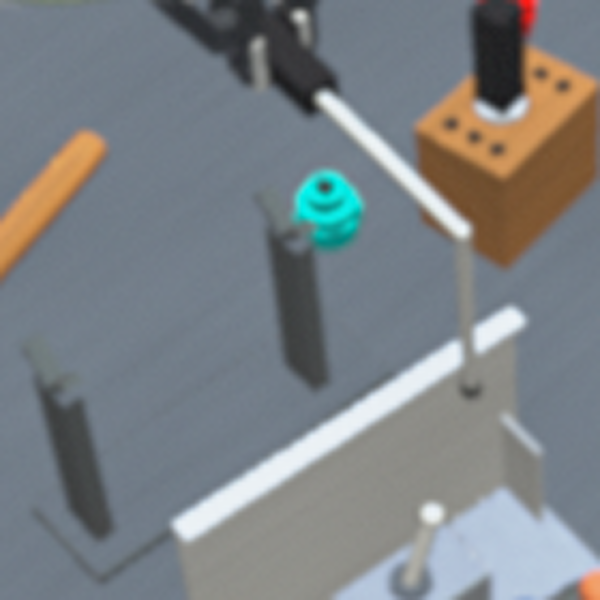

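Rod bend at crop (466,232) and ball (471,390), both hanging behind the guard top; switch tip (432,513) with the leg on its +y side. Lowering behind the guard.

Emit:
{"op": "servo_tool", "data": {"plan": [[1, 0.2, 0, 3, 0, 0, 0], [1, 0.2, 0, 6, 0, 0, 0], [1, 0.2, 0, 9, 0, 0, 0], [1, 0.2, 0, 11.5, 0, 0, 0], [1, 0.2, 0, 11.5, 0, 0, 0]]}}

```text
clock: 49.7
position: [0.4853, -0.2204, 0.1494]
tool_rot: [3.14, -0.004, 3.001]
force: [-1.0, -0.5, -0.4]
grip_width: 0.02
finger_force: 117.7
```

Run:
```python
from h import *
rel((.4826,-.292,.186,172))
im=grab("scene","pics/rodlow.png")
g=cv2.cvtColor(im,cv2.COLOR_BGR2GRAY); print(g[318:336:1,280:312])
p=bot.observe()['position']; e=np.radians(-8); L=p+[.16*np.cos(e),.16*np.sin(e),.054]; print('leg at tip z',proj(S,[L[0],L[1],.107])+[.5,2.3],'ball',proj(S,L-[0,0,.125])+[.5,2.3])
```

```text
t 49.7 p [ 0.4853 -0.2204  0.1494] rpy [179.9  -0.3 172. ] F [-1.  -0.5 -0.4] w 0.02 q [ 0.77  0.5  -0.62  1.86  0.36  0.9   1.41]
(0.4826, -0.292, 0.151, 172) -> [-0.74 -7.13 -0.18] [ 0.1 -0.3 -0. ]
[[140 141 140 140 139 138 138 139 140 139 140 140 140 139 139 140 140 138
  136 136 137 140 141 143 143 144 141 136 129 128 127 127]
 [139 139 139 139 139 139 140 140 139 140 139 139 138 140 138 140 140 139
  135 136 138 139 141 143 143 143 141 136 129 127 126 128]
 [142 139 139 139 139 141 139 141 140 140 140 139 139 139 140 141 140 138
  136 135 138 140 143 143 143 144 142 137 130 128 126 126]
 [138 139 139 138 140 140 139 140 139 139 139 139 140 140 141 140 140 140
  136 135 138 139 143 144 143 143 142 137 131 128 128 127]
 [140 140 141 141 139 140 139 139 139 140 139 140 140 139 140 139 140 138
  137 134 137 140 142 142 144 144 142 138 133 128 126 127]
 [140 141 139 140 140 139 139 138 140 139 140 141 140 140 140 141 142 140
  136 135 136 140 143 143 145 149 155 154 144 132 127 128]
 [140 141 140 139 139 139 140 139 139 140 139 139 139 139 141 142 142 141
  136 135 137 141 145 145 15
[... 868 characters left out ...]
05 222 220 201 168 149 163 183 188
  177 155 136 138 162 188 197 198 199 198 198 199 199 201]
 [140 141 141 141 142 141 137 140 154 172 181 179 175 168 165 177 190 195
  193 185 179 178 188 194 196 197 198 199 199 200 201 201]
 [142 140 141 139 140 139 139 146 159 166 165 164 173 183 182 186 191 194
  196 195 196 195 195 196 195 195 196 197 199 200 199 201]
 [142 141 141 140 138 137 143 154 167 170 164 166 182 190 191 190 189 189
  194 195 197 195 196 195 196 195 195 198 200 200 199 201]
 [141 141 139 139 139 139 146 162 171 169 164 170 184 192 193 192 187 183
  187 194 196 195 195 195 196 195 195 197 197 199 199 200]]
leg at tip z [300.95951982 322.39898784] ball [301.30873949 328.88255974]
```

Run:
```python
from h import *
d=pl(S,(290.3,329),.107)-pl(S,(299.6,322.9),.107)
n=np.array([.139,.990]);x=np.array([.990,-.139])
print(d, 'along pump y',d[:2]@n,'pump x',d[:2]@x)
```

```text
[-0.00411002 -0.02663023  0.        ] along pump y -0.026935225539888957 pump x -0.0003673215684641859
```

Emit:
{"op": "servo_tool", "data": {"plan": [[1, 0, -1, 0, 0, 0, 0], [1, 0, -1.7, 0, 0, 0, 0], [1, 0, -2.3, 0, 0, 0, 0], [1, 0, -2.9, 0, 0, 0, 0], [1, 0, -3.5, 0, 0, 0, 0], [1, 0, -4.1, 0, 0, 0, 0], [1, 0, -4.7, 0, 0, 0, 0], [1, 0, -5.3, 0, 0, 0, 0], [1, 0, -5.7, 0, 0, 0, 0], [1, 0, -5.7, 0, 0, 0, 0]]}}

```text
clock: 50.75
position: [0.4785, -0.2759, 0.1516]
tool_rot: [3.139, -0.002, 3.005]
force: [-4.4, 12.8, 3.3]
grip_width: 0.02
finger_force: 120.5
```

Emit:
{"op": "servo_tool", "data": {"plan": [[1, 0, -0.3, 0, 0, 0, 0], [1, 0, -0.3, 0, 0, 0, 0]]}}

```text
clock: 50.95
position: [0.4783, -0.278, 0.1515]
tool_rot: [3.139, -0.002, 3.006]
force: [-6.1, 14.6, 2.7]
grip_width: 0.02
finger_force: 122.3
```

Emit:
{"op": "servo_tool", "data": {"plan": [[1, 0, -0.3, 0, 0, 0, 0], [1, 0, -0.3, 0, 0, 0, 0]]}}

```text
clock: 51.15
position: [0.4781, -0.2822, 0.1517]
tool_rot: [3.14, -0.001, 3.004]
force: [-1.3, 7.1, -0.5]
grip_width: 0.0201
finger_force: 127.6
```

Run:
```python
from h import *
rel()
im=grab("scene","pics/pushed.png")
g=cv2.cvtColor(im,cv2.COLOR_BGR2GRAY); print(g[326:352,262:296])
```

```text
t 51.15 p [ 0.4781 -0.2822  0.1517] rpy [ 1.799e+02 -1.000e-01  1.721e+02] F [-1.3  7.1 -0.5] w 0.0201 q [ 0.86  0.52 -0.6   1.81  0.36  0.92  1.53]
[[143 141 141 140 142 142 142 141 142 140 141 139 140 142 140 139 141 139
  137 134 136 138 138 140 139 139 140 139 140 139 140 141 140 141]
 [142 140 141 142 142 143 141 140 142 140 140 141 140 140 142 141 139 139
  137 135 135 138 138 139 140 138 139 140 140 140 141 141 141 140]
 [141 141 144 142 143 141 141 141 139 142 140 141 141 141 138 139 141 140
  138 134 135 137 140 140 140 138 141 139 140 141 140 141 140 139]
 [141 142 142 143 141 142 140 141 141 141 140 142 141 140 140 140 140 140
  137 134 134 136 140 140 140 142 140 141 141 140 139 140 139 144]
 [144 143 142 142 140 141 142 141 141 142 141 141 140 140 140 139 141 140
  138 133 134 136 139 142 140 141 140 139 139 139 140 141 141 152]
 [142 142 142 141 141 142 142 143 142 142 140 140 140 141 141 141 140 140
  139 136 134 136 139 139 140 140 139 138 140 142 148 150 150 165]
 [141 141 142 142 143 142 142 142 142 141 141 140 141 140 139 140 140 141
  140 137 134 136 138 141 139 1
[... 2015 characters left out ...]
 142 141 139 139 140 145 156 171 182 192 195 196 195 195 195 195 189
  170 137 116 118 124 127 126 122 117 124 152 180 192 194 194 193]
 [143 141 140 139 141 148 161 176 186 192 194 195 195 194 194 195 195 192
  181 155 127 116 114 115 115 113 118 140 169 188 194 195 195 189]
 [140 139 140 140 143 156 173 186 191 192 193 193 194 194 195 194 192 192
  189 175 153 133 122 118 117 124 141 166 184 193 197 194 187 170]
 [140 140 143 147 147 153 172 185 190 191 192 192 193 194 194 194 193 193
  192 188 180 168 157 151 154 160 173 186 194 196 191 182 161 141]
 [139 141 153 167 159 146 155 173 186 191 192 191 194 193 194 193 192 191
  192 193 193 190 185 182 182 187 190 194 193 187 173 153 131 116]]
```

Run:
```python
from h import *
d=pl(S,(276.9,338.6),.107)-pl(S,(290.3,329),.107); print(d[:2]@[.139,.99])
for a in (0,.1,.6,.75,.85,.9):  # predicted tip px from start angle a
    y0,z0=50*np.sin(.45),50*np.cos(.45); y,z=50*np.sin(.45-a),50*np.cos(.45-a)
    o=pl(S,(290.3,329),.107); P=o+np.array([.139*(y-y0),.99*(y-y0),z-z0])/1000; print(a,proj(S,P))
```

```text
-0.03933214007184181
0 [290.3        328.99999958]
0.1 [288.67377936 329.59394759]
0.6 [280.03503222 334.76780288]
0.75 [277.50453734 336.90703318]
0.85 [275.8916607  338.44034375]
0.9 [275.11418383 339.23299819]
```

Emit:
{"op": "servo_tool", "data": {"plan": [[1, 0, -0.3, 0, 0, 0, 0], [1, 0, -0.3, 0, 0, 0, 0]]}}

```text
clock: 51.4
position: [0.4778, -0.2849, 0.1517]
tool_rot: [3.139, -0.001, 3.005]
force: [-1.6, 10.6, 2.0]
grip_width: 0.02
finger_force: 132.5
```

Emit:
{"op": "servo_tool", "data": {"plan": [[1, 0, -0.3, 0, 0, 0, 0], [1, 0, -0.3, 0, 0, 0, 0]]}}

```text
clock: 51.6
position: [0.4774, -0.2873, 0.1516]
tool_rot: [3.139, -0.001, 3.006]
force: [-4.0, 12.9, 2.5]
grip_width: 0.02
finger_force: 137.4
```

```bash
cat >> h.py <<'E'
def tip(f=None,roi=(322,348,266,298)):
    g=cv2.cvtColor(grab("scene",f),cv2.COLOR_BGR2GRAY).astype(float); a,b,c,d=roi
    w=np.clip(g[a:b,c:d]-205,0,None); ys,xs=np.mgrid[a:b,c:d]; print('tip px',(w*xs).sum()/w.sum(),(w*ys).sum()/w.sum(),w.sum())
E
python3 - <<'E'
from h import *
rel(); tip("pics/pushed2.png")
for f in("pics/rodlow.png","pics/pushed.png"):
    g=cv2.cvtColor(cv2.imread(f),cv2.COLOR_BGR2GRAY).astype(float)[322:348,266:298]; w=np.clip(g-205,0,None); ys,xs=np.mgrid[322:348,266:298]; print((w*xs).sum()/w.sum(),(w*ys).sum()/w.sum())
E
```

```text
t 51.6 p [ 0.4774 -0.2873  0.1516] rpy [ 1.798e+02 -1.000e-01  1.722e+02] F [-4.  12.9  2.5] w 0.02 q [ 0.87  0.53 -0.6   1.8   0.36  0.93  1.55]
tip px 276.72677595628414 338.74863387978144 366.0
290.43975903614455 329.31024096385545
276.724795640327 338.74386920980925
```

Emit:
{"op": "servo_tool", "data": {"plan": [[1, 0, 1, 0, 0, 0, 0], [1, 0, 2.5, 0, 0, 0, 0], [1, 0, 4, 0, 0, 0, 0], [1, 0, 4, -4, 0, 0, 0], [1, 0, 4, -8, 0, 0, 0], [1, 0, 4, -12, 0, 0, 0], [1, 0, 4, -12, 0, 0, 0], [1, 0, 4, -12, 0, 0, 0]]}}

```text
clock: 52.45
position: [0.4831, -0.2495, 0.2723]
tool_rot: [-3.141, 0.001, 3.002]
force: [-0.5, -0.0, -2.6]
grip_width: 0.0197
finger_force: 118.6
```

Run:
```python
from h import *
rel((.4588,-.278,.301,85)); tip("pics/up2.png")
p=bot.observe()['position']; yaw=bot.observe()['tool_rot'][2]-np.pi
L=p+[.16*np.cos(yaw),.16*np.sin(yaw),.054]; b=proj(S,L)+[.5,2.3]; k=proj(S,L-[0,0,.125])+[.5,2.3]; print(b,k)
g=cv2.cvtColor(cv2.imread("pics/up2.png"),cv2.COLOR_BGR2GRAY)
x,y=k.astype(int); print(g[y-8:y+9,x-12:x+13]); x,y=b.astype(int); print(g[y-7:y+8,x-12:x+13])
```

```text
t 52.45 p [ 0.4831 -0.2495  0.2723] rpy [-1.799e+02  1.000e-01  1.720e+02] F [-0.5 -0.  -2.6] w 0.0197 q [ 0.86  0.37 -0.66  1.7   0.25  1.16  1.57]
(0.4588, -0.278, 0.266, 85) -> [ 2.02 -3.16  0.63] [ 0.   0.1 87. ]
tip px 276.73280423280426 338.75396825396825 378.0
[286.54548644 268.43375608] [289.34338794 305.04230583]
[[119 117 112 109 115 142 180 217 229 235 237 237 224 179 144 142 157 163
  157 146 140 140 141 141 140]
 [116 111 108 124 152 189 221 234 236 238 238 237 228 183 146 137 143 144
  142 140 142 140 142 142 140]
 [109 114 139 178 211 228 234 237 238 238 238 236 220 175 144 138 140 140
  141 141 141 141 141 140 139]
 [124 156 195 225 234 236 237 238 237 236 232 221 188 153 137 139 140 139
  140 142 141 140 140 141 140]
 [184 216 230 236 237 237 238 237 235 225 205 178 153 135 132 138 137 129
  133 140 139 140 140 139 140]
 [230 234 237 237 238 237 236 231 220 190 162 144 128 117 121 127 121 112
  125 136 142 140 140 141 138]
 [238 238 238 237 238 235 225 206 178 155 142 134 118  99  96 100  95  98
  121 136 140 140 139 139 138]
 [238 238 238 237 233 220 190 163 147 140
[... 1885 characters left out ...]
24 123 122 121 124 135 144 147 139 130
  122 122 122 122 121 122 120]
 [122 123 122 122 124 124 125 123 123 124 123 122 124 130 136 138 136 131
  123 122 119 120 120 121 123]
 [123 124 125 125 123 124 125 123 124 123 123 121 124 130 136 138 139 130
  124 121 121 121 122 121 121]
 [124 124 124 124 123 123 123 124 122 124 123 122 124 128 135 139 140 130
  122 120 120 122 121 123 122]
 [125 124 125 123 125 123 122 121 122 122 122 122 122 126 133 138 139 130
  123 120 120 122 121 121 123]
 [123 123 123 124 123 122 122 122 123 122 121 122 121 126 132 138 139 131
  124 121 121 122 121 121 122]
 [123 124 123 124 121 123 122 123 122 123 122 122 120 125 131 137 137 132
  125 121 122 122 121 121 123]]
```

Emit:
{"op": "servo_tool", "data": {"plan": [[1, 0, 0, 0, 0, 0, 8], [1, 0, 0, 0, 0, 0, 16], [1, 0, -0.5, 0, 0, 0, 24], [1, 0.5, -1, 0, 0, 0, 32], [1, 1, -1.5, 0, 0, 0, 40], [1, 1.5, -2, 0, 0, 0, 48], [1, 2, -3, 0, 0, 0, 56], [1, 2, -3.2, 0, 0, 0, 64], [1, 2, -3.2, 0, 0, 0, 72], [1, 2, -3.2, 0, 0, 0, 80]]}}

```text
clock: 53.5
position: [0.4581, -0.2784, 0.2704]
tool_rot: [-3.14, -0.001, 1.6]
force: [1.2, -0.8, -1.9]
grip_width: 0.0202
finger_force: 118.7
```

Emit:
{"op": "servo_tool", "data": {"plan": [[1, 0, 0, 0, 0, 0, 5], [1, 0, 0, 0, 0, 0, 9.5], [1, 0, 0, 0, 0, 0, 9.5], [1, 0, 0, 0, 0, 0, 9.5]]}}

```text
clock: 53.9
position: [0.4584, -0.2783, 0.271]
tool_rot: [-3.14, -0.001, 1.443]
force: [0.1, -0.3, -2.7]
grip_width: 0.0204
finger_force: 118.5
```

Run:
```python
from h import *
rel((.458,-.278,.136,82.5))
p=bot.observe()['position']; yaw=bot.observe()['tool_rot'][2]-np.pi
grab("scene","pics/back.png")
t=grab("top"); hs=cv2.cvtColor(t,cv2.COLOR_BGR2HSV)
m=((hs[235:300,380:510,2]>190)&(hs[235:300,380:510,1]<40)).astype(np.uint8)
cn=cv2.findContours(m,0,2)[0]
for c in cn:
    if cv2.contourArea(c)>8: print(cv2.minAreaRect(c+np.array([380,235])))
for s in(-.095,-.045,.045,.16): print(s,proj(T,p+[s*np.cos(yaw),s*np.sin(yaw),.054]))
s0=cv2.cvtColor(cv2.imread("pics/up2.png"),cv2.COLOR_BGR2GRAY)
```

```text
t 53.9 p [ 0.4584 -0.2783  0.271 ] rpy [-179.9   -0.    82.7] F [ 0.1 -0.3 -2.7] w 0.0204 q [ 0.7   0.32 -0.35  1.72  0.12  1.12  0.19]
(0.458, -0.278, 0.101, 82.5) -> [ 0.02 -0.02 17.  ] [-0.1 -0.   0.2]
((400.5975341796875, 250.1219482421875), (23.301055908203125, 3.644240379333496), 6.340191841125488)
((503.0, 260.5), (51.0, 12.0), 90.0)
((468.5, 267.0), (64.0, 63.0), 90.0)
-0.095 [390.52181919 247.3412329 ]
-0.045 [412.46797103 250.58908163]
0.045 [451.9873413  256.43762115]
0.16 [502.51482944 263.91527096]
```

Emit:
{"op": "servo_tool", "data": {"plan": [[1, 0, 0, 4, 0, 0, 0], [1, 0, 0, 8, 0, 0, 0], [1, 0, 0, 12, 0, 0, 0], [1, 0, 0, 14.5, 0, 0, 0], [1, 0, 0, 16, 0, 0, 0], [1, 0, 0, 16.9, 0, 0, 0], [1, 0, 0, 16.9, 0, 0, 0]]}}

```text
clock: 54.7
position: [0.4582, -0.2784, 0.1021]
tool_rot: [-3.14, -0.001, 1.441]
force: [-0.8, -0.3, -1.2]
grip_width: 0.02
finger_force: 118.4
```

Emit:
{"op": "servo_tool", "data": {"plan": [[1, 0, 0, 0.2, 0, 0, 0], [1, 0, 0, 0.2, 0, 0, 0]]}}

```text
clock: 54.9
position: [0.459, -0.2789, 0.1016]
tool_rot: [3.141, 0.0, 1.44]
force: [0.0, -0.2, -1.8]
grip_width: 0.0199
finger_force: 118.4
```

Emit:
{"op": "servo_tool", "data": {"plan": [[1, 0, 0, 0.2, 0, 0, 0], [1, 0, 0, 0.2, 0, 0, 0]]}}

```text
clock: 55.1
position: [0.4588, -0.2789, 0.0996]
tool_rot: [3.141, 0.001, 1.44]
force: [-1.5, 0.7, 5.8]
grip_width: 0.02
finger_force: 120.8
```

Emit:
{"op": "servo_tool", "data": {"plan": [[1, 0, 0, 0.15, 0, 0, 0], [1, 0, 0, 0.15, 0, 0, 0]]}}

```text
clock: 55.3
position: [0.459, -0.279, 0.0993]
tool_rot: [3.14, 0.001, 1.44]
force: [-10.2, 4.1, 30.9]
grip_width: 0.0203
finger_force: 124.5
```

Emit:
{"op": "servo_tool", "data": {"plan": [[1, 0, 0, -0.15, 0, 0, 0], [3.5, 0, 0, -0.15, 0, 0, 0], [5, 0, 0, -0.15, 0, 0, 0], [5, 0, 0, -0.15, 0, 0, 0], [5, 0, 0, -0.15, 0, 0, 0], [5, 0, 0, -4, 0, 0, 0], [5, 0, 0, -8, 0, 0, 0], [5, 0, 0, -12, 0, 0, 0], [5, 0, 0, -16, 0, 0, 0]]}}

```text
clock: 56.2
position: [0.4584, -0.2785, 0.2591]
tool_rot: [3.142, -0.0, 1.44]
force: [-0.2, 0.0, 0.1]
grip_width: 0.0501
finger_force: 0.0
```

Emit:
{"op": "servo_tool", "data": {"plan": [[5, -5, 0, 0, 0, 0, 0], [5, -10, 0, 0, 0, 0, 0], [5, -15, 0, 0, 0, 0, 0], [5, -20, 0, 0, 0, 0, 0], [5, -25, 0, 0, 0, 0, 0], [5, -30, 0, 0, 0, 0, 0], [5, -30, 0, 0, 0, 0, 0], [5, -30, 0, 0, 0, 0, 0]]}}

```text
clock: 57.0
position: [0.419, -0.5767, 0.2562]
tool_rot: [-3.141, -0.001, 1.439]
force: [1.5, 0.1, 0.7]
grip_width: 0.0501
finger_force: 0.0
```

Run:
```python
from h import *
rel(); tip()
a=grab("scene"); b=grab("top")
cv2.imwrite("pics/v13.png",np.hstack([cv2.resize(a[130:350,160:440],(400,314)),cv2.resize(b[150:310,190:490],(400,213)).copy() if 0 else cv2.resize(b[125:345,200:480],(400,314))]))
```

```text
t 57.0 p [ 0.419  -0.5767  0.2562] rpy [-1.80e+02 -1.00e-01  8.24e+01] F [1.5 0.1 0.7] w 0.0501 q [ 1.    0.63 -0.24  1.25  0.15  1.28  0.62]
tip px 276.74102564102566 338.73846153846154 390.0
```

View pics/v13.png

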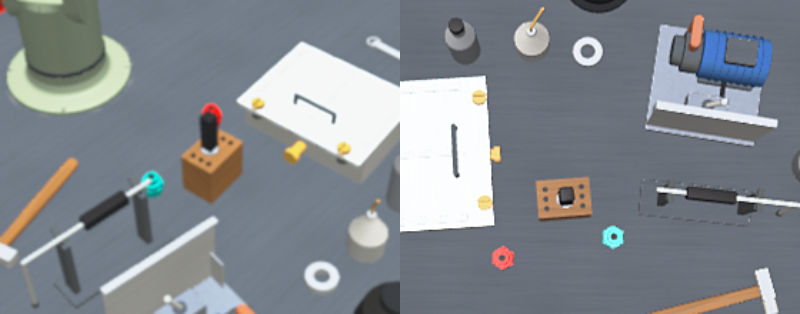

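The last picture shows the lid shut, both slots square to the edge, the driver in its block, the rod in its forks with the leg hanging, and the switch over to on. Handing in.

```bash
python3 -c "
from workcell import bot
print(bot.job_done())"
```

```text
the job is handed in; nothing more can be done
None
```

The job is handed in, with no verdict returned: my last camera check showed all four fittings in the wash box under the shut lid, both screws turned to their stops, the pump switch on, the driver in its block and the rod in its forks.

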